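Lay a loaf stamp down and press it home in its foam-lined case

ROBOT

A 6-joint arm with a two-finger parallel gripper is mounted at the origin on the work surface. World frame = base frame: x ahead of the robot, y to its left, z up, the work surface at z = 0. Lengths are in m, angles in rad, forces in N, time in s.
With the tool pointing down it reaches from about 0.25 to 0.775 m from the base axis. Payload 4 kg.
Tool frame: the origin (TCP) lies at the centre of the arm's flange, where the gripper is bolted on; the fingertips stand ahead of it and the grasp point (between the pads) lies 180 mm ahead of it (robot.tcp_to_tips is the z of the fingertips in the tool frame, in m); z points along the fingers, y is the direction in which the jaws open and shut (so a half turn about z gives the same grasp; the last joint's range is limited). The gripper opens to 94 mm and grips with 3 to 60 N. Pads are 16 mm wide; open, the fingers measure 119 mm over their backs; the gripper's body (75 mm by 177 mm) begins 78 mm behind the grasp point.
Start: joints at [-1.423, 0.087, 1.371, -0, 1.684, -0.103], TCP at [0.136, -0.533, 0.405] pointing down, gripper open.
Joint ranges: [-3.1, 3.1], [-0.76, 2.03], [0.27, 2.55], [-1.08, 4.22], [0.17, 2.65], [-2.57, 2.57]. Speed limits (rad/s): [2.79, 2.79, 3.14, 3.14, 3.14, 3.14].

INTERFACE

Orientations are given as [roll, pitch, yaw] about the fixed x, y, z axes, in that order (R = Rz(yaw) Ry(pitch) Rx(roll)).
In Python, from bench import robot gives the robot as it stands.
- The arm moves only by the tool move_arm, never from a script. Its argument "increments" is a list that holds one entry, the list of rows, each a list of 7 numbers: the opening, from 0 (shut) to 1 (fully open), then the shift along the tool's x, y, z as a fraction of full scale, then the turn, a rotation vector about the tool's x, y, z as a fraction of full scale. In form: [[[jaw, dx, dy, dz, rx, ry, rz], ...]]. A call has 1 to 8 rows; each row is the pose to reach, as a shift and turn from the pose commanded when the call began, along the tool's axes at that moment; what a row does not reach only later rows make up. Full scale, the value 1, is 0.1 m for a shift and pi/2 rad for a turn. A row lasts 1/12 s, in which the tool goes at most 41.7 mm and 7.16 degrees, less where a joint would pass 70% of its speed; a pose out of reach is approached as far as the arm can. A call with a number of a shift or a turn outside -1 to 1 is refused whole. A call with a gripper value outside its range is refused whole. The fingers move at their own pace and stop on an object; the grip force is fixed at half the most. Time passes only in rows, so rows that repeat a pose let the fingers close. It gives the time, the measured TCP pose, the force and the opening at its end, in the units of the state.
- robot.get_obs(): the state, without advancing time (a new reading comes with each control period).
- robot.snapshot(name): name is "side" or "top" or "wrist"; returns (picture, depth): 384x512x3 uint8, red, green, blue; 384x512 float32, m along the optical axis (not along the pixel's ray), 0 where there is no reading.
- robot.camera_params(name): a dict with "mtx" (3x3 intrinsics, pixels), "k1" (the pictures are not rectified: a ray, as slopes to the right and down, at radius r is drawn at 1 + k1 r^2 times it, then the intrinsics apply), "R" (3x3) and "t" (3): a world point X has camera coordinates R X + t. Camera axes: x right, y down, z forward; pixel columns grow to the right and rows downward; lengths in m; the calibration is good to about 2 mm. A picture is of the moment at which its call begins: read the wrist's pose just before it. camera_params takes no time and is no camera call; for the wrist camera it gives the pose at the moment of the call.
- robot.close_job(): hands the job in, once; it reports no verdict.
The state is a dict: "time": time; "joint_positions": joint angles; "qvel": joint speeds; "joint_torque": joint torques, N m; "tool_pos": TCP position; "ee_rot": TCP orientation; "wrist_force": force on the tool from outside, world axes, zero at the start; "wrist_torque": the same for the moment, N m; "width": finger opening in m.
Only numpy, scipy, OpenCV 4.12 (cv2) and the standard library are available. Lean on these libraries where they do the work, as an engineer would, in place of code of your own. Each camera call takes 0.05 s, during which the arm holds its last target.

TASK

Two T-shaped loaf stamps stand on the bakery counter. Lay the one with the wider head flat on the counter without letting it topple or fall over and let go of it, then take it again from above and press it fully home, flat on the bottom of the T-shaped foam cutout of the case, firmly but without forcing it. Leave everything else on the counter as it is.

Things in the scene. Friction and masses are not known exactly. Their poses are not given: they have to be found in the camera images.
- stamp: The loaf stamp with the wider head: a flat T, 95 mm tall as it stands, 32 mm thick (its y) throughout. Head: aluminium bar 64 mm wide (x), z 0 to 20 mm, on the counter at the start. Handle: wooden bar 26 mm wide (x), z 20 to 95 mm. Origin at the centre of the head's underside; z up the handle. Ends lying on either of its two broad T-shaped faces, y vertical. Front and back alike.
- stamp_mid (a point): The middle of the stamp (stamp z = 47.5 mm, mid width, mid thickness). 16 mm above whatever the stamp lies flat on. The counter between the two stamps and the case is free for laying it down.
- stamp_com (a point): The stamp's centre of mass (stamp z = 26 mm, 6 mm above the head's shoulder): it is heavy at the head. 0.22 to 0.37 kg.
- case: Fixed open aluminium case, 187 mm (its x) by 198 mm (its y), rim 43 mm above the counter, wall 4 mm, with a dark foam insert whose top is 40 mm up. Origin at the centre of its underside, z up. In its +y half is the empty T-shaped cutout, centre line along the case's x at case y = +30 mm; in the -y half a pastry wheel is stored, up to 10 mm above the foam; leave it.
- cutout (a point): On the floor of the empty cutout, mid length and mid width of the T, nominally: fixed to the case, axes as the case's, but see cutout_head_end. 20 mm deep, so the stamp (32 mm thick) stands 12 mm proud when home, stamp_mid 16 mm above this point. The head belongs at +x (x +27.5 to +47.5 mm), the handle runs to -x (end at -47.5 mm).
- cutout_head_end (a point): At the foam's top, nominally where the outer face of the head belongs. The foam insert lies with play in its case: the real cutout may sit up to 4 mm from the nominal place either way along the case's x (not across), and stays put there when pressed. Find it by eye or by touch.
- cutout_handle_end (a point): At the foam's top, nominally where the end of the handle belongs. End walls and shoulders are stiff, with 1.5 mm play each way. A stamp placed wrong along x rests on the foam, 20 mm above home, and does not go down: lift it, shift it 1 to 3 mm along x and press again. If one end stays high, press that end.
- lip (a point): Mouth of one of four springy foam lips, on both sides of head and handle. They reach 1.5 mm inside the stamp's outline, yield at about 1 N per mm each (3.5 mm at most), and slope back at the mouth. The stamp's weight alone does not sink it: it takes roughly 8 to 20 N to press it in, and the lips then hold it.
- small_stamp: The other loaf stamp, the same build with a 46 mm wide head and 80 mm tall; origin under the head. Stays standing where it is.
- mug: White mug, 80 mm across, 90 mm tall; bystander, origin under its centre.
- jar: Glass jar with steel cap, 72 mm across, 120 mm tall; bystander, origin under its centre.
- cutter: Steel ring biscuit cutter, 68 mm across, 30 mm tall; bystander, origin under its centre.
- brush: Pastry brush lying on the counter beyond the case; bystander.
- tin: Steel tin, 68 mm across, 100 mm tall; bystander, origin under its centre.
- bowl: White bowl, 120 mm across, 50 mm tall; bystander, origin under its centre.

How it is judged:
On the way:
1. the wide stamp lies flat on the counter, let go of and at rest (angle between stamp's own z axis and vertical between 1.48 and 1.66 rad and height (world z) of stamp_mid below 0.02 m and contact force between the fingers and stamp below 0.2 N and linear speed of stamp below 0.02 m/s), for 0.2 s.
At the end, for the whole second after the job is handed in: the wide stamp lies in the cutout, within 7 mm of the nominal place along x and 4 mm across, its middle no more than 2.5 mm and the head's end no more than 3.5 mm above the fully home height, level within about 5 degrees, in line with the cutout within about 5 degrees, at rest and released (angle between stamp's own z axis and vertical between 1.48 and 1.66 rad and x of stamp_mid in the frame of cutout between -0.007 and 0.007 m and y of stamp_mid in the frame of cutout between -0.004 and 0.004 m and z of stamp_mid in the frame of cutout below 0.0185 m and z of stamp in the frame of cutout below 0.0195 m and angle between the z axis of stamp and the x axis of case, either way round below 0.08 rad and linear speed of stamp below 0.02 m/s); the robot touches nothing.
It fails at once if the wide stamp is let topple or fall (turns faster than 7 rad/s) (angular speed of stamp above 7 rad/s).
It fails at once if the stamp is forced into the foam or the case (over 80 N between them) (contact force between stamp and case above 80 N).
It fails at once if something else on the counter is shifted by more than 30 mm (distance of any of small_stamp, mug, jar, cutter, brush, tin, bowl from where it was at the start of the episode above 0.03 m).
It fails at once if the small stamp is knocked over (angle between small_stamp's own z axis and vertical above 0.5 rad).
It also fails if it takes over 67 s, if anything falls off the work surface, if the arm or the gripper's body presses on something with over 40 N, if the wrist force passes 120 N, or if a joint passes its speed limit or range.

## Working session

There is one attempt and no reset: what is moved stays moved. The work goes in short steps, Python scripts to look and compute and a tool call to move; the robot and the scene stay as the last step left them, time stands still between calls to the robot, and variables do not carry over. Pictures are saved under pics/ and viewed, and the job is handed in when it is done.

Besides the shell and the picture viewer there is one more tool, called after ">>>" as name(argument=value, ...) on one line, values as JSON. move_arm: Moves the arm, as the interface text tells. Its arguments: {"type":"object","properties":{"increments":{"type":"array","items":{"type":"array","items":{"type":"array","items":{"type":"number","minimum":-1,"maximum":1}}}}},"required":["increments"]}

```bash
ls; mkdir -p pics
cat > h.py <<'E'
from bench import robot
import numpy as np, cv2
def snap(name,fn):
    p=robot.camera_params(name); im,d=robot.snapshot(name)
    cv2.imwrite(f'pics/{fn}.png',cv2.cvtColor(im,cv2.COLOR_RGB2BGR))
    np.savez(f'pics/{fn}.npz',im=im,d=d,**{k:np.array(p[k]) for k in('mtx','k1','R','t')})
    return im,d
def load(fn): return np.load(f'pics/{fn}.npz')
def rays(c,uv):
    uv=np.atleast_2d(uv).astype(float)
    K=c['mtx'];k1=float(c['k1'])
    x=(uv[:,0]-K[0,2])/K[0,0];y=(uv[:,1]-K[1,2])/K[1,1]
    x0,y0=x.copy(),y.copy()
    for _ in range(30):
        s=1+k1*(x0**2+y0**2); x0,y0=x/s,y/s
    dd=np.stack([x0,y0,np.ones_like(x0)],1)
    return -c['R'].T@c['t'], dd@c['R']
def onplane(c,uv,z):
    o,r=rays(c,uv); s=(z-o[2])/r[:,2]; return o+r*s[:,None]
def depthpts(c,uv):
    o,r=rays(c,uv); uv=np.atleast_2d(uv).astype(int); d=c['d'][uv[:,1],uv[:,0]]; return o+r*d[:,None]
E
python3 - <<'E'
from h import *
print(robot.get_obs(), robot.tcp_to_tips)
for n in('side','top','wrist'):
    snap(n,n+'0'); c=load(n+'0'); print(n,c['mtx'],c['k1'],-c['R'].T@c['t'],c['R'])
E
```

```text
pics
{'time': 0.0, 'joint_positions': array([-1.42310446e+00,  8.79657465e-02,  1.37223475e+00,  2.57202106e-06,
        1.68358507e+00, -1.03088372e-01]), 'qvel': array([ 0.00035609,  0.00079648, -0.00128351, -0.00105145,  0.00047369,
       -0.00127471]), 'joint_torque': array([-3.00744050e-04, -3.40185821e+01, -3.02423573e+01,  7.17488257e-02,
        3.31139588e-02, -1.53741539e-04]), 'tool_pos': array([ 0.1364745 , -0.53269064,  0.40350772]), 'ee_rot': array([-3.13941164e+00, -2.28206341e-04,  2.50780275e-01]), 'wrist_force': array([ 0.7284504 , -1.05775918, -0.34999166]), 'wrist_torque': array([-0.0426678 , -0.0367258 , -0.01567402]), 'width': 0.09419872566457776} 0.1992
side [[381.78319622   0.         247.08025404]
 [  0.         381.78319622 182.82536343]
 [  0.           0.           1.        ]] 0.017107755015471997 [0.42239003 0.95642848 0.63153629] [[-0.9941724  -0.10635131 -0.0176249 ]
 [-0.03534048  0.47599072 -0.87873994]
 [ 0.10184443 -0.87299612 -0.47697534]]
top [[386.5115269    0.         253.40622664]
 [  0.         386.5115269  194.67803104]
 [  0.           0.           1.        ]] -0.06565644881227795 [ 0.43809485 -0.1063365   1.19009034] [[ 0.00789594 -0.99958004 -0.02788198]
 [-0.99274013 -0.00448922 -0.12019516]
 [ 0.12001952  0.02862861 -0.99235866]]
wrist [[264.69438718   0.         254.06412099]
 [  0.         264.69438718 189.20058912]
 [  0.           0.           1.        ]] -0.022447416978626133 [ 0.20101562 -0.51633166  0.38321328] [[ 0.24858049 -0.96860792 -0.00253752]
 [-0.94281007 -0.24255878  0.22863598]
 [-0.22207412 -0.05444204 -0.97350868]]
```

View pics/top0.png

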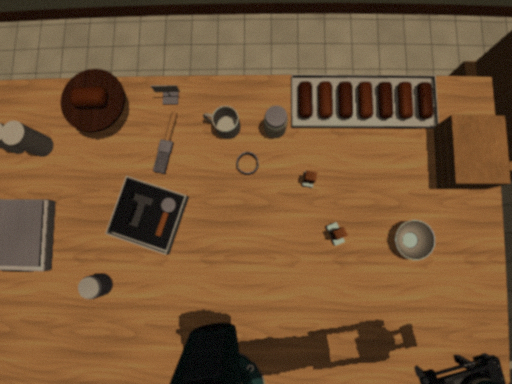

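View pics/side0.png

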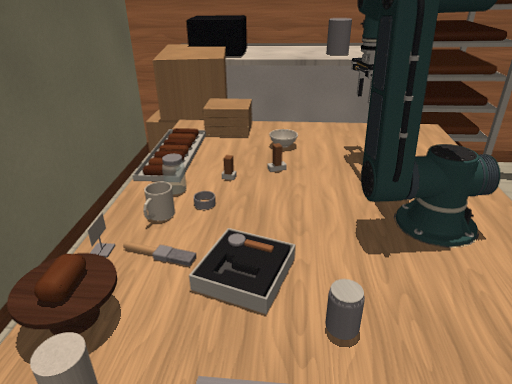

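View pics/wrist0.png

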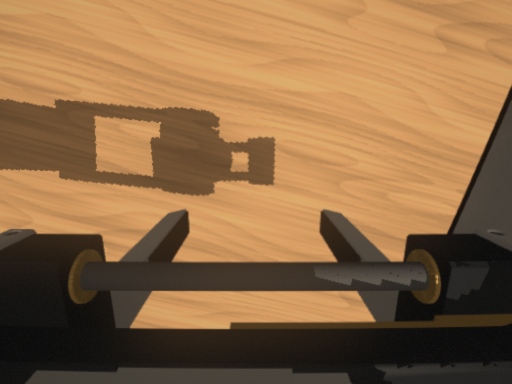

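The top view shows the wide stamp near (337,233), the small one near (309,179), and the case at (148,215). The T cutout is in the case's left half, at about (141,210). I'll enlarge these areas.

Run:
```python
import cv2,numpy as np
im=cv2.imread('pics/top0.png')
a=cv2.resize(im[165:265,95:200],None,fx=5,fy=5,interpolation=cv2.INTER_CUBIC)
b=cv2.resize(im[165:250,290:360],None,fx=5.9,fy=5.9,interpolation=cv2.INTER_CUBIC)
a=a[:500]; b=b[:500,:275] if 0 else cv2.resize(b,(270,int(b.shape[0]*270/b.shape[1])))
cv2.imwrite('pics/z1.png',a)
cv2.imwrite('pics/z2.png',cv2.resize(im[165:250,290:360],None,fx=7,fy=7,interpolation=cv2.INTER_CUBIC))
s=cv2.imread('pics/side0.png')
cv2.imwrite('pics/z3.png',cv2.resize(s[130:190,210:310],None,fx=7,fy=7,interpolation=cv2.INTER_CUBIC))
```

```text
(no output)
```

View pics/z1.png

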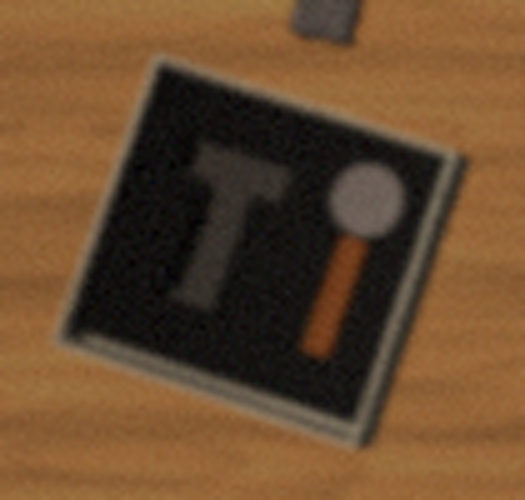

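View pics/z2.png

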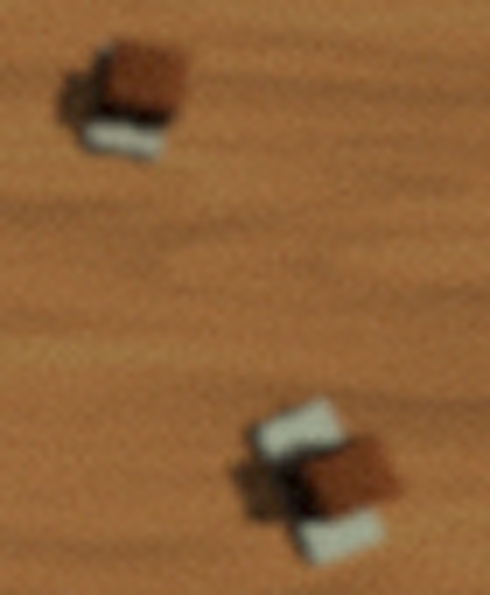

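View pics/z3.png

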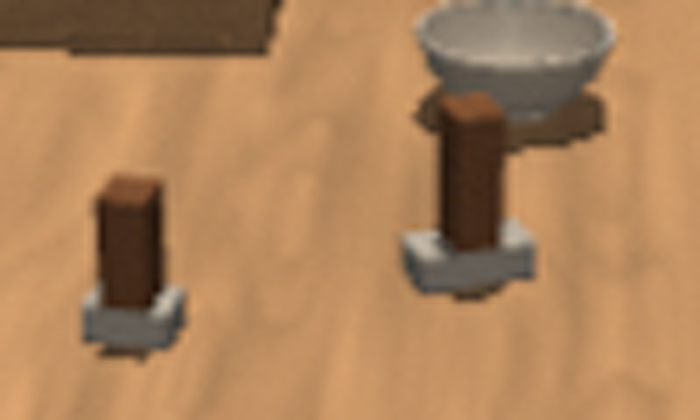

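Run:
```python
from h import *
np.set_printoptions(precision=4,suppress=True)
c=load('top0')
off2=np.array([290,165]);off1=np.array([95,165])
def u(p,s,o): return (np.array(p,float)+.5)/s-.5+o
h=onplane(c,u([(252,425),(328,397),(385,530),(308,565)],7,off2),.02); print('head',h[:,:2],h.mean(0)); 
for i in range(4): d=h[(i+1)%4]-h[i]; print(np.linalg.norm(d),np.degrees(np.arctan2(d[1],d[0])))
hd=onplane(c,u([(330,447),(380,435),(402,490),(312,515)],7,off2),.095);print('handle',hd.mean(0))
r=onplane(c,u([(157,58),(463,155),(365,445),(60,340)],5,off1),.043); print('rim',r[:,:2],r.mean(0))
for i in range(4): d=r[(i+1)%4]-r[i]; print(np.linalg.norm(d),np.degrees(np.arctan2(d[1],d[0])))
t=onplane(c,u([(205,143),(292,175),(280,203),(213,308),(172,293)],5,off1),.04); print('T',t)
s=onplane(c,u([(115,40),(188,55),(175,120),(100,105)],7,off2),.08); print('small',s.mean(0))
b=onplane(c,[(415,239)],.05);print('bowl',b)
for n,p,z in(('mug',(226,123),.09),('jar',(274,120),.12),('cutter',(247,163),.03),('tin',(93,286),.1)): print(n,onplane(c,[p],z))
```

```text
head [[ 0.4877 -0.2909]
 [ 0.4999 -0.3238]
 [ 0.443  -0.3474]
 [ 0.4279 -0.3142]] [ 0.4646 -0.3191  0.02  ]
0.03510670805895089 -69.65695588437259
0.06161693996709587 -157.48454656317983
0.03649481991416931 114.36985595728216
0.0641438349191553 21.269974055906125
handle [ 0.4659 -0.3207  0.095 ]
rim [[0.632  0.3171]
 [0.5731 0.1261]
 [0.3995 0.1802]
 [0.4595 0.3691]] [0.516  0.2481 0.043 ]
0.19990144718766942 -107.12885529020666
0.18187580378488127 162.69790167907098
0.19822248560027914 72.36497184496812
0.18012740883889294 -16.767264716191935
T [[0.5801 0.2857 0.04  ]
 [0.5608 0.231  0.04  ]
 [0.5437 0.2377 0.04  ]
 [0.4799 0.2764 0.04  ]
 [0.4887 0.3021 0.04  ]]
small [ 0.6278 -0.2389  0.08  ]
bowl [[ 0.4471 -0.5488  0.05  ]]
mug [[0.7836 0.0079 0.09  ]]
jar [[ 0.7829 -0.1327  0.12  ]]
cutter [[ 0.6759 -0.0525  0.03  ]]
tin [[0.3068 0.3784 0.1   ]]
```

```bash
cat >> h.py <<'E'
from scipy.spatial.transform import Rotation as Ro
def toolR(dd,e):
    """tool z at elevation e deg below horizontal along azimuth dd deg, tool x upward/outward"""
    d=np.radians(dd);e=np.radians(e); f=np.array([np.cos(d),np.sin(d),0]);up=np.array([0,0,1.])
    z=np.cos(e)*f-np.sin(e)*up; x=np.sin(e)*f+np.cos(e)*up; return np.stack([x,np.cross(z,x),z],1)
def plan(p,R,o=None):
    o=o or robot.get_obs(); R0=Ro.from_euler('xyz',o['ee_rot']).as_matrix()
    s=R0.T@(np.array(p)-o['tool_pos'])/.1; r=Ro.from_matrix(R0.T@R).as_rotvec()/(np.pi/2)
    print('shift',s.round(3),'turn',r.round(3),'rows>=',round(max(np.linalg.norm(s)*.1/.0417,np.degrees(np.linalg.norm(r)*np.pi/2)/7.16),1))
def st():
    o=robot.get_obs(); R=Ro.from_euler('xyz',o['ee_rot']).as_matrix()
    print('t',round(o['time'],2),'p',o['tool_pos'].round(4),'z',R[:,2].round(3),'x',R[:,0].round(3),'q',o['joint_positions'].round(3),'F',o['wrist_force'].round(1),'w',round(o['width'],4),'grasp',(o['tool_pos']+.18*R[:,2]).round(4))
E
python3 - <<'E'
from h import *
g=np.array([.465,-.32,.08])
for e in(60,50):
    R=toolR(-68.5,e); p=g-.30*R[:,2]; print(e,p); plan(p,R)
E
```

```text
60 [ 0.41002482 -0.18043736  0.33980762]
shift [ 3.524 -2.733  0.645] turn [-0.242  0.273  0.898] rows>= 12.2
50 [ 0.39432527 -0.14058173  0.30981333]
shift [ 3.471 -3.157  0.946] turn [-0.321  0.364  0.88 ] rows>= 12.6
```

>>> move_arm(increments=[[[1, 1, -0.8, 0, 0, 0, 0], [1, 1, -0.8, 0, 0, 0, 0], [1, 1, -0.8, 0, 0, 0, 0], [1, 1, -0.8, 0, 0, 0, 0]]])

```text
time: 0.48
tool_pos: [0.2162, -0.4265, 0.4048]
ee_rot: [-3.14, -0.003, 0.256]
wrist_force: [0.3, 0.4, 0.1]
width: 0.0938
```

>>> move_arm(increments=[[[1, 1, -0.8, 0, 0, 0, 0], [1, 1, -0.8, 0, 0, 0, 0], [1, 1, -0.8, 0, 0, 0, 0], [1, 1, -0.8, 0, 0, 0, 0]]])

```text
time: 0.82
tool_pos: [0.293, -0.3242, 0.4049]
ee_rot: [-3.14, -0.003, 0.258]
wrist_force: [0.4, 1.0, 0.0]
width: 0.0936
```

>>> move_arm(increments=[[[1, 1, -0.8, 0, 0, 0, 0], [1, 1, -0.8, 0, 0, 0, 0], [1, 1, -0.8, 0, 0, 0, 0], [1, 1, -0.8, 0, 0, 0, 0]]])

```text
time: 1.15
tool_pos: [0.37, -0.2221, 0.4047]
ee_rot: [-3.14, -0.002, 0.259]
wrist_force: [-0.9, -0.4, -0.4]
width: 0.0942
```

Run:
```python
from h import *
st()
g=np.array([.465,-.32,.08])
R=toolR(-68.5,60); p=g-.30*R[:,2]; print(p); plan(p,R)
```

```text
t 1.15 p [ 0.37   -0.2221  0.4047] z [ 0.002  0.002 -1.   ] x [0.967 0.256 0.002] q [-0.673 -0.181  1.628  0.003  1.695  0.639] F [-0.9 -0.4 -0.4] w 0.0942 grasp [ 0.3703 -0.2217  0.2247]
[ 0.41002482 -0.18043736  0.33980762]
shift [ 0.492 -0.299  0.65 ] turn [-0.244  0.272  0.902] rows>= 12.2
```

>>> move_arm(increments=[[[1, 0.5, -0.3, 0.6, -0.24, 0.27, 0.9], [1, 0.5, -0.3, 0.6, -0.24, 0.27, 0.9], [1, 0.5, -0.3, 0.6, -0.24, 0.27, 0.9], [1, 0.5, -0.3, 0.6, -0.24, 0.27, 0.9], [1, 0.5, -0.3, 0.6, -0.24, 0.27, 0.9], [1, 0.5, -0.3, 0.6, -0.24, 0.27, 0.9], [1, 0.5, -0.3, 0.6, -0.24, 0.27, 0.9], [1, 0.5, -0.3, 0.6, -0.24, 0.27, 0.9]]])

```text
time: 1.82
tool_pos: [0.4082, -0.1856, 0.3445]
ee_rot: [3.046, -0.349, -0.677]
wrist_force: [0.1, 0.3, -0.1]
width: 0.0938
```

Run:
```python
from h import *
st()
g=np.array([.465,-.32,.08])
R=toolR(-68.5,60); p=g-.30*R[:,2]; print(p); plan(p,R)
```

```text
t 1.82 p [ 0.4082 -0.1856  0.3445] z [ 0.205 -0.288 -0.935] x [ 0.732 -0.589  0.342] q [-0.501 -0.225  1.803 -0.163  1.24   1.792] F [ 0.1  0.3 -0.1] w 0.0938 grasp [ 0.4451 -0.2374  0.1761]
[ 0.41002482 -0.18043736  0.33980762]
shift [-0.033 -0.056  0.033] turn [-0.08   0.094  0.304] rows>= 4.1
```

>>> move_arm(increments=[[[1, 0, -0.05, 0, -0.08, 0.095, 0.305], [1, 0, -0.05, 0, -0.08, 0.095, 0.305], [1, 0, -0.05, 0, -0.08, 0.095, 0.305], [1, 0, -0.05, 0, -0.08, 0.095, 0.305], [1, 0, -0.05, 0, -0.08, 0.095, 0.305], [1, 0, -0.05, 0, -0.08, 0.095, 0.305]]])

```text
time: 2.32
tool_pos: [0.4116, -0.1812, 0.3439]
ee_rot: [3.139, -0.522, -1.188]
wrist_force: [-0.5, 0.2, -0.1]
width: 0.0945
```

Run:
```python
from h import *
st(); snap('wrist','w1')
```

```text
t 2.32 p [ 0.4116 -0.1812  0.3439] z [ 0.184 -0.463 -0.867] x [ 0.324 -0.804  0.498] q [-0.424 -0.228  1.827 -0.384  1.178  2.418] F [-0.5  0.2 -0.1] w 0.0945 grasp [ 0.4448 -0.2646  0.1878]
```

View pics/w1.png

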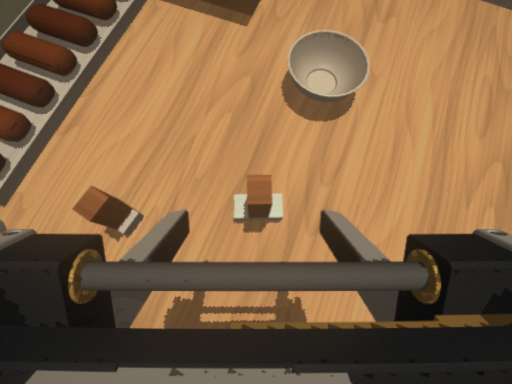

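Wrist view: the wide stamp is at (235–283, 175–220), squarely aligned with the jaws, and the small stamp is at (105,208), clear of the fingers. Next I'll measure the stamp and fit the arm's kinematics so I can check reach.

```bash
python3 - <<'E'
import cv2
im=cv2.imread('pics/w1.png'); cv2.imwrite('pics/z4.png',cv2.resize(im[165:230,220:300],None,fx=9,fy=9,interpolation=cv2.INTER_CUBIC))
E
cat > kin.py <<'E'
import numpy as np
from scipy.optimize import least_squares
from scipy.spatial.transform import Rotation as Ro
Q=np.array([[-1.42310446e+00,8.79657465e-02,1.37223475e+00,0,1.68358507,-1.03088372e-01],[-0.673,-0.181,1.628,0.003,1.695,0.639],[-0.501,-0.225,1.803,-0.163,1.24,1.792],[-0.424,-0.228,1.827,-0.384,1.178,2.418]])
P=np.array([[0.1364745,-0.53269064,0.40350772],[.37,-.2221,.4047],[.4082,-.1856,.3445],[.4116,-.1812,.3439]])
E_=[[-3.1394,-.0002,.2508],[-3.14,-.002,.259],[3.046,-.349,-.677],[3.139,-.522,-1.188]]
rz=lambda a:Ro.from_euler('z',a).as_matrix()
ry=lambda a:Ro.from_euler('y',a).as_matrix()
def fk(q,L):
    h,a,l2,l3,b,off,l6=L
    R1=rz(q[0]);R2=R1@ry(q[1]);R3=R2@ry(q[2]);R5=R3@rz(q[3]*S4)@ry(q[4])
    R=R5@rz(q[5]*S6+O6)
    p=R1@[a,off,h]+R2@[0,0,l2]+R3@[b,0,l3]+R5@[0,0,l6]
    return p,R
best=None
for S4 in(1,-1):
  for S6 in (1,-1):
    for O6 in np.arange(4)*np.pi/2:
      e=max((Ro.from_matrix(fk(q,np.zeros(7))[1]).inv()*Ro.from_euler('xyz',x)).magnitude() for q,x in zip(Q,E_))
      if best is None or e<best[0]: best=(e,S4,S6,O6)
e,S4,S6,O6=best
E
python3 - <<'E'
import kin; print(kin.best)
E
```

```text
(0.0007891472016683694, 1, 1, np.float64(1.5707963267948966))
```

View pics/z4.png

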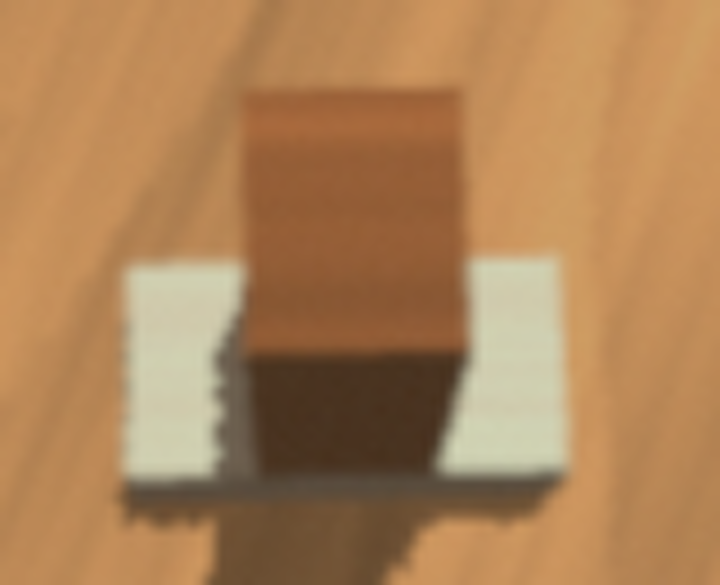

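```bash
cat >> kin.py <<'E'
f=lambda L:np.concatenate([fk(q,L)[0]-p for q,p in zip(Q,P)])
sol=least_squares(lambda L:np.concatenate([f(L)*1000,(np.array(L)-[.3,0,.4,.4,0,.05,.1])*.1]),[.3,0,.4,.4,0,.05,.1]); L=sol.x
lo=np.array([-3.1,-.76,.27,-1.08,.17,-2.57]);hi=np.array([3.1,2.03,2.55,4.22,2.65,2.57])
def ik(p,R,q0):
    def g(q):
        pp,RR=fk(q,L); return np.concatenate([(pp-p)*5,Ro.from_matrix(R.T@RR).as_rotvec()])
    s=least_squares(g,np.clip(q0,lo+.01,hi-.01),bounds=(lo,hi)); return s.x,np.abs(s.fun).max()
E
python3 - <<'E'
from h import *; import kin
np.set_printoptions(precision=4,suppress=True)
print(kin.L, np.abs(kin.f(kin.L)).max())
c=load('w1')
def u(p): return (np.array(p,float)+.5)/9-.5+[220,165]
t=onplane(c,u([(243,90),(463,90),(467,352),(245,352)]),.095); h=onplane(c,u([(124,263),(560,256),(567,473),(123,478)]),.02)
for n,x in(('top',t),('head',h)):
    print(n,x.mean(0)); 
    for i in range(4): d=x[(i+1)%4]-x[i]; print(np.linalg.norm(d).round(4),np.degrees(np.arctan2(d[1],d[0])).round(1))
q=robot.get_obs()['joint_positions']
for d in(-67,):
  for e in (60,50,40,30,20,10):
    R=toolR(d,e)
    for l in (.28,.18): 
        p=np.array([.465,-.32,.075])-l*R[:,2]; x=kin.ik(p,R,q); print(d,e,l,x[0].round(2),x[1].round(4))
        R2=R@np.diag([-1,-1,1]); q2=q.copy();q2[5]-=np.pi; x=kin.ik(p,R2,q2); print('   flip',x[0].round(2),x[1].round(4))
E
```

```text
[0.154  0.0002 0.4481 0.4996 0.1013 0.0565 0.1513] 0.0001177699022373857
top [ 0.4618 -0.319   0.095 ]
0.0259 -158.0
0.0316 111.7
0.0253 21.9
0.0316 -67.2
head [ 0.4619 -0.3191  0.02  ]
0.0645 -157.1
0.0325 112.0
0.0639 22.6
0.0321 -67.1
-67 60 0.28 [-0.45 -0.21  1.87 -0.38  1.1   2.4 ] 0.0
   flip [-0.45 -0.21  1.87 -0.38  1.1  -0.75] 0.0
-67 60 0.18 [-0.53 -0.04  1.9  -0.4   0.89  2.4 ] 0.0
   flip [-0.53 -0.04  1.9  -0.4   0.89 -0.74] 0.0
-67 50 0.28 [-0.35 -0.28  2.   -0.56  0.98  2.57] 0.0238
   flip [-0.34 -0.27  2.   -0.61  0.99 -0.51] 0.0
-67 50 0.18 [-0.48 -0.08  2.01 -0.59  0.75  2.57] 0.0317
   flip [-0.46 -0.08  2.01 -0.66  0.76 -0.47] 0.0
-67 40 0.28 [-0.32 -0.34  2.12 -0.63  0.85  2.57] 0.1202
   flip [-0.22 -0.28  2.12 -0.9   0.93 -0.19] 0.0
-67 40 0.18 [-0.47 -0.12  2.09 -0.65  0.62  2.57] 0.1376
   flip [-0.38 -0.07  2.1  -1.02  0.69 -0.1 ] 0.0
-67 30 0.28 [-0.31 -0.39  2.23 -0.69  0.71  2.57] 0.2306
   flip [-0.12 -0.24  2.2  -1.08  0.93  0.05] 0.0893
-67 30 0.18 [-0.48 -0.15  2.17 -0.71  0.48  2.57] 0.2559
   flip [-0.35 -0.07  2.14 -1.08  0.69 -0.01] 0.1647
-67 20 0.28 [-0.33 -0.42  2.34 -0.75  0.54  2.57] 0.3492
   flip [-0.05 -0.19  2.23 -1.08  0.98  0.16] 0.2964
-67 20 0.18 [-0.51 -0.16  2.24 -0.76  0.34  2.57] 0.3845
   flip [-0.32 -0.05  2.16 -1.08  0.71  0.03] 0.3629
-67 10 0.28 [-0.4  -0.45  2.45 -0.79  0.33  2.57] 0.4706
   flip [ 0.05 -0.05  2.22 -1.08  1.12  0.35] 0.4706
-67 10 0.18 [-0.55 -0.16  2.29 -0.79  0.19  2.57] 0.522
   flip [-0.28 -0.01  2.16 -1.08  0.75  0.09] 0.562
```

Run:
```python
from h import *; import kin
q=robot.get_obs()['joint_positions']
for d in(-8,):
  for x in (.42,.48,.54,.6):
    for e,z in ((5,.08),(15,.08),(25,.08),(60,.08),(105,.02),(115,.02)):
      R=toolR(d,e); dr=np.radians(d)
      p=np.array([x*np.cos(dr)-.056*np.sin(dr),x*np.sin(dr)+.056*np.cos(dr),z]); g=p.copy(); p=p-.18*R[:,2]
      q0=np.array([dr,0,2.2,0,.6,1.57]); y=kin.ik(p,R,q0); print(x,g.round(3),e,y[0].round(2),y[1].round(4))
```

```text
0.42 [ 0.424 -0.003  0.08 ] 5 [-0.01 -0.53  2.55 -0.96  0.17  2.57] 0.4536
0.42 [ 0.424 -0.003  0.08 ] 15 [-0.   -0.56  2.55 -0.94  0.2   2.57] 0.2708
0.42 [ 0.424 -0.003  0.08 ] 25 [ 0.   -0.66  2.55 -0.65  0.3   2.28] 0.1574
0.42 [ 0.424 -0.003  0.08 ] 60 [-0.14 -0.53  2.25  0.    0.9   1.57] 0.0
0.42 [ 0.424 -0.003  0.02 ] 105 [-0.14  0.15  1.75 -0.    1.5   1.57] 0.0
0.42 [ 0.424 -0.003  0.02 ] 115 [-0.14  0.28  1.64 -0.    1.66  1.57] 0.0
0.48 [ 0.483 -0.011  0.08 ] 5 [-0.05 -0.53  2.55 -0.98  0.17  2.57] 0.4531
0.48 [ 0.483 -0.011  0.08 ] 15 [-0.05 -0.55  2.55 -0.97  0.17  2.57] 0.2602
0.48 [ 0.483 -0.011  0.08 ] 25 [-0.05 -0.54  2.53 -0.97  0.17  2.57] 0.0807
0.48 [ 0.483 -0.011  0.08 ] 60 [-0.14 -0.34  2.14  0.    0.82  1.57] 0.0
0.48 [ 0.483 -0.011  0.02 ] 105 [-0.14  0.27  1.61 -0.    1.53  1.57] 0.0
0.48 [ 0.483 -0.011  0.02 ] 115 [-0.14  0.4   1.48 -0.    1.7   1.57] 0.0
0.54 [ 0.543 -0.02   0.08 ] 5 [-0.07 -0.41  2.47 -0.99  0.17  2.57] 0.4995
0.54 [ 0.543 -0.02   0.08 ] 15 [-0.07 -0.37  2.43 -0.98  0.17  2.57] 0.3229
0.54 [ 0.543 -0.02   0.08 ] 25 [-0.07 -0.33  2.39 -0.97  0.17  2.57] 0.1448
0.54 [ 0.543 -0.02   0.08 ] 60 [-0.14 -0.18  2.02  0.    0.78  1.57] 0.0
0.54 [ 0.543 -0.02   0.02 ] 105 [-0.14  0.39  1.45 -0.    1.57  1.57] 0.0
0.54 [ 0.543 -0.02   0.02 ] 115 [-0.14  0.52  1.31 -0.    1.75  1.57] 0.0
0.6 [ 0.602 -0.028  0.08 ] 5 [-0.07 -0.16  2.3  -1.    0.17  2.57] 0.5689
0.6 [ 0.602 -0.028  0.08 ] 15 [-0.08 -0.16  2.28 -0.98  0.17  2.57] 0.3723
0.6 [ 0.602 -0.028  0.08 ] 25 [-0.08 -0.15  2.24 -0.97  0.17  2.57] 0.1791
0.6 [ 0.602 -0.028  0.08 ] 60 [-0.14 -0.04  1.89  0.    0.77  1.57] 0.0
0.6 [ 0.602 -0.028  0.02 ] 105 [-0.14  0.51  1.27 -0.    1.62  1.57] 0.0
0.6 [ 0.602 -0.028  0.02 ] 115 [-0.14  0.64  1.12 -0.    1.82  1.57] 0.0
```

Run:
```python
from h import *; import kin
q=robot.get_obs()['joint_positions']
rng=np.random.default_rng(0)
def multi(p,R,n=25):
    best=None
    for _ in range(n):
        q0=kin.lo+(kin.hi-kin.lo)*rng.random(6); q0[0]=np.arctan2(p[1],p[0])+rng.normal()*.4;q0[1]=rng.uniform(-.5,1);q0[2]=rng.uniform(1,2.4)
        y=kin.ik(p,R,q0)
        if best is None or y[1]<best[1]-1e-4: best=y
    return best
for e in (10,20,30,40):
  for fl in (0,1):
    R=toolR(112,e); p=np.array([.462,-.319,.08])-.186*R[:,2]
    if fl: R=R@np.diag([-1,-1,1])
    y=multi(p,R); print(e,fl,p.round(3),y[0].round(2),y[1].round(4))
```

```text
10 0 [ 0.531 -0.489  0.112] [-0.88  1.09  0.73  0.63  2.62 -0.95] 0.0
10 1 [ 0.531 -0.489  0.112] [-0.88  1.09  0.73  0.63  2.62  2.19] 0.0
20 0 [ 0.527 -0.481  0.144] [-0.88  0.99  0.79  0.5   2.5  -1.05] 0.0
20 1 [ 0.527 -0.481  0.144] [-0.88  0.99  0.79  0.5   2.5   2.09] 0.0
30 0 [ 0.522 -0.468  0.173] [-0.87  0.88  0.87  0.4   2.37 -1.11] 0.0
30 1 [ 0.522 -0.468  0.173] [-0.87  0.88  0.87  0.4   2.37  2.03] 0.0
40 0 [ 0.515 -0.451  0.2  ] [-0.86  0.77  0.96  0.32  2.23 -1.15] 0.0
40 1 [ 0.515 -0.451  0.2  ] [-0.86  0.77  0.96  0.32  2.23  1.99] 0.0
```

```bash
cat > multi.py <<'E'
import kin,numpy as np
rng=np.random.default_rng(0)
def multi(p,R,n=20):
    best=None
    for _ in range(n):
        q0=kin.lo+(kin.hi-kin.lo)*rng.random(6); q0[0]=np.arctan2(p[1],p[0])+rng.normal()*.4;q0[1]=rng.uniform(-.5,1);q0[2]=rng.uniform(1,2.4)
        y=kin.ik(p,R,q0)
        if best is None or y[1]<best[1]-1e-4: best=y
    return best
E
python3 - <<'E'
from h import *; from multi import multi
def T(g,d,e,k=.188):
    R=toolR(d,e); return np.array(g)-k*R[:,2],R
for n,(p,R) in dict(A=([.46,-.32,.43],toolR(22,90)),B=([.52,-.46,.40],toolR(112,60)),C=T((.462,-.319,.15),112,25),D=T((.462,-.319,.048),112,25),E=T((.5,-.05,.15),150,70),F=T((.5,-.05,.016),150,115)).items():
    y=multi(np.array(p),R); print(n,np.array(p).round(3),y[0].round(2),y[1].round(4))
plan([.46,-.32,.43],toolR(22,90))
E
```

```text
A [ 0.46 -0.32  0.43] [-0.71  0.11  1.3   0.    1.74  0.48] 0.0
B [ 0.52 -0.46  0.4 ] [-0.84  0.59  0.77  0.22  2.27 -1.13] 0.0
C [ 0.526 -0.477  0.229] [-0.88  0.88  0.78  0.51  2.53 -1.01] 0.0
D [ 0.526 -0.477  0.127] [-0.88  0.97  0.83  0.43  2.41 -1.11] 0.0
E [ 0.556 -0.082  0.327] [-0.27  0.25  1.35  0.09  1.87 -1.31] 0.0
F [ 0.431 -0.01   0.186] [-0.09 -0.13  2.07 -0.24  0.82 -1.01] 0.0
shift [ 1.702  0.071 -0.014] turn [ 0.261 -0.259 -0.976] rows>= 13.1
```

>>> move_arm(increments=[[[1, 0.9, 0.03, 0, 0.13, -0.13, -0.49], [1, 0.9, 0.03, 0, 0.13, -0.13, -0.49], [1, 0.9, 0.03, 0, 0.13, -0.13, -0.49], [1, 0.9, 0.03, 0, 0.13, -0.13, -0.49], [1, 0.9, 0.03, 0, 0.13, -0.13, -0.49], [1, 0.9, 0.03, 0, 0.13, -0.13, -0.49], [1, 0.9, 0.03, 0, 0.13, -0.13, -0.49]]])

```text
time: 2.95
tool_pos: [0.4377, -0.2551, 0.3893]
ee_rot: [3.027, -0.257, -0.365]
wrist_force: [-0.2, -0.3, 0.5]
width: 0.0937
```

Run:
```python
from h import *
st(); plan([.48,-.36,.43],toolR(50,85))
```

```text
t 2.95 p [ 0.4377 -0.2551  0.3893] z [ 0.196 -0.197 -0.961] x [ 0.903 -0.345  0.255] q [-0.626 -0.096  1.595 -0.046  1.365  1.328] F [-0.2 -0.3  0.5] w 0.0937 grasp [ 0.4729 -0.2905  0.2164]
shift [ 0.848  0.846 -0.102] turn [ 0.199 -0.05  -0.783] rows>= 10.2
```

>>> move_arm(increments=[[[1, 0.85, 0.85, -0.1, 0.2, -0.05, -0.78], [1, 0.85, 0.85, -0.1, 0.2, -0.05, -0.78], [1, 0.85, 0.85, -0.1, 0.2, -0.05, -0.78], [1, 0.85, 0.85, -0.1, 0.2, -0.05, -0.78], [1, 0.85, 0.85, -0.1, 0.2, -0.05, -0.78], [1, 0.85, 0.85, -0.1, 0.2, -0.05, -0.78], [1, 0.85, 0.85, -0.1, 0.2, -0.05, -0.78], [1, 0.85, 0.85, -0.1, 0.2, -0.05, -0.78]]])

```text
time: 3.62
tool_pos: [0.4791, -0.3609, 0.4297]
ee_rot: [3.102, -0.111, 0.609]
wrist_force: [0.2, -0.5, -0.3]
width: 0.0943
```

Run:
```python
from h import *
st(); plan([.52,-.44,.42],toolR(112,60))
```

```text
t 3.62 p [ 0.4791 -0.3609  0.4297] z [ 0.114  0.031 -0.993] x [0.815 0.569 0.111] q [-0.766  0.172  1.229  0.102  1.679  0.212] F [ 0.2 -0.5 -0.3] w 0.0943 grasp [ 0.4996 -0.3553  0.251 ]
shift [-0.128  0.879  0.118] turn [ 0.29   0.238 -0.815] rows>= 11.3
```

>>> move_arm(increments=[[[1, -0.13, 0.88, 0.12, 0.29, 0.24, -0.81], [1, -0.13, 0.88, 0.12, 0.29, 0.24, -0.81], [1, -0.13, 0.88, 0.12, 0.29, 0.24, -0.81], [1, -0.13, 0.88, 0.12, 0.29, 0.24, -0.81], [1, -0.13, 0.88, 0.12, 0.29, 0.24, -0.81], [1, -0.13, 0.88, 0.12, 0.29, 0.24, -0.81], [1, -0.13, 0.88, 0.12, 0.29, 0.24, -0.81], [1, -0.13, 0.88, 0.12, 0.29, 0.24, -0.81]]])

```text
time: 4.28
tool_pos: [0.5191, -0.4407, 0.4198]
ee_rot: [-3.092, -0.409, 1.541]
wrist_force: [-0.4, 0.0, -0.7]
width: 0.0939
```

Run:
```python
from h import *
st(); R=toolR(112,25); p=np.array([.462,-.319,.19])-.188*R[:,2]; print(p); plan(p,R)
```

```text
t 4.28 p [ 0.5191 -0.4407  0.4198] z [-0.038  0.399 -0.916] x [0.027 0.917 0.398] q [-0.84   0.496  0.854  0.281  2.111 -0.714] F [-0.4  0.  -0.7] w 0.0939 grasp [ 0.5123 -0.3689  0.2548]
[ 0.52582767 -0.47697902  0.26945223]
shift [-0.929  0.139  1.23 ] turn [ 0.158  0.45  -0.204] rows>= 6.5
```

>>> move_arm(increments=[[[1, -0.75, 0.11, 1, 0.158, 0.45, -0.204], [1, -0.75, 0.11, 1, 0.158, 0.45, -0.204], [1, -0.75, 0.11, 1, 0.158, 0.45, -0.204], [1, -0.75, 0.11, 1, 0.158, 0.45, -0.204], [1, -0.75, 0.11, 1, 0.158, 0.45, -0.204], [1, -0.75, 0.11, 1, 0.158, 0.45, -0.204], [1, -0.75, 0.11, 1, 0.158, 0.45, -0.204], [1, -0.75, 0.11, 1, 0.158, 0.45, -0.204]]])

```text
time: 4.95
tool_pos: [0.5241, -0.47, 0.2952]
ee_rot: [-3.139, -1.139, 1.946]
wrist_force: [0.3, -1.2, -0.4]
width: 0.0941
```

Run:
```python
from h import *
st(); snap('wrist','w2');snap('side','s2'); R=toolR(112,25)
for z in (.17,.11,.048):
    p=np.array([.462,-.319,z])-.188*R[:,2]; print(p); plan(p,R)
```

```text
t 4.95 p [ 0.5241 -0.47    0.2952] z [-0.335  0.844 -0.419] x [-0.153  0.39   0.908] q [-0.873  0.818  0.753  0.598  2.61  -0.901] F [ 0.3 -1.2 -0.4] w 0.0941 grasp [ 0.4638 -0.3181  0.2198]
[ 0.52582767 -0.47697902  0.24945223]
shift [-0.465 -0.01   0.135] turn [ 0.004  0.001 -0.003] rows>= 1.2
[ 0.52582767 -0.47697902  0.18945223]
shift [-1.008 -0.008  0.389] turn [ 0.004  0.001 -0.003] rows>= 2.6
[ 0.52582767 -0.47697902  0.12745223]
shift [-1.57  -0.007  0.652] turn [ 0.004  0.001 -0.003] rows>= 4.1
```

View pics/w2.png

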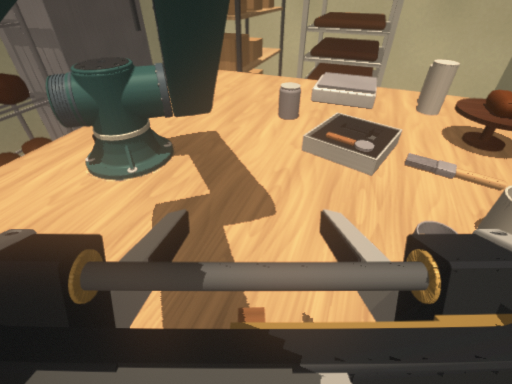

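View pics/s2.png

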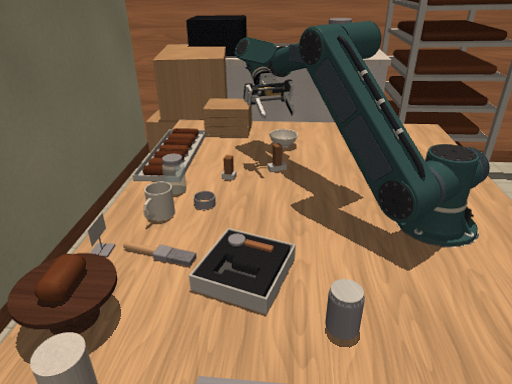

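The wrist view shows the handle top at (253,315), centred between the jaws. The side view shows the gripper above the stamp and clear of the bowl. I'll descend.

>>> move_arm(increments=[[[1, -0.5, -0.01, 0.2, 0, 0, 0], [1, -0.75, -0.01, 0.29, 0, 0, 0], [1, -1, -0.01, 0.39, 0, 0, 0], [1, -1, -0.01, 0.39, 0, 0, 0]]])

```text
time: 5.38
tool_pos: [0.5245, -0.4753, 0.1839]
ee_rot: [-3.125, -1.141, 1.931]
wrist_force: [-0.6, 1.2, -1.6]
width: 0.0938
```

>>> move_arm(increments=[[[1, -0.2, 0, 0.1, 0, 0, 0], [1, -0.4, 0, 0.2, 0, 0, 0], [1, -0.57, 0, 0.26, 0, 0, 0], [1, -0.57, 0, 0.26, 0, 0, 0]]])

```text
time: 5.72
tool_pos: [0.5251, -0.4762, 0.1257]
ee_rot: [-3.13, -1.136, 1.937]
wrist_force: [-0.1, 0.7, -1.1]
width: 0.0942
```

Run:
```python
from h import *
st(); snap('wrist','w3');snap('side','s3'); R=toolR(112,25)
for z in (.048,):
    p=np.array([.462,-.319,z])-.188*R[:,2]; print(p); plan(p,R)
s=cv2.imread('pics/s3.png'); cv2.imwrite('pics/z5.png',cv2.resize(s[110:190,210:330],None,fx=6,fy=6,interpolation=cv2.INTER_CUBIC))
```

```text
t 5.72 p [ 0.5251 -0.4762  0.1257] z [-0.335  0.843 -0.421] x [-0.151  0.393  0.907] q [-0.877  0.972  0.838  0.43   2.401 -1.103] F [-0.1  0.7 -1.1] w 0.0942 grasp [ 0.4648 -0.3245  0.05  ]
[ 0.52582767 -0.47697902  0.12745223]
shift [-0.019  0.001  0.005] turn [ 0.003  0.    -0.004] rows>= 0.1
```

View pics/z5.png

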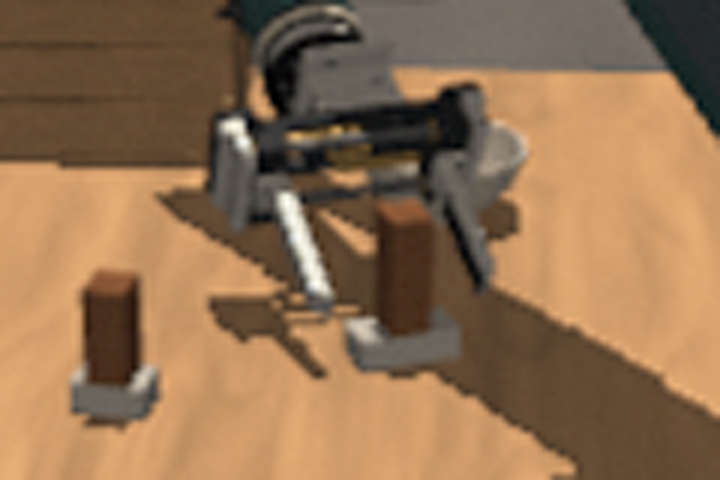

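View pics/w3.png

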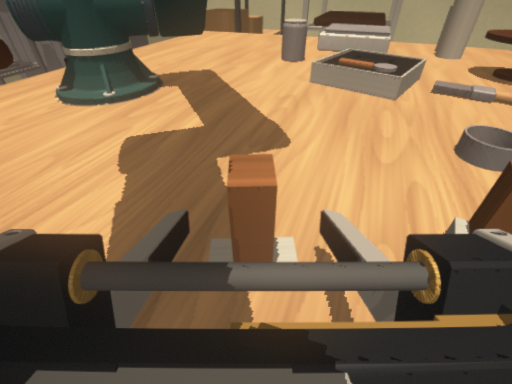

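The handle is centred between the fingers: (252,210) against a jaw midpoint of about 255. I'll close.

>>> move_arm(increments=[[[0.5, 0, 0, 0, 0, 0, 0], [0.4, 0, 0, 0, 0, 0, 0], [0.35, 0, 0, 0, 0, 0, 0], [0.3, 0, 0, 0, 0, 0, 0], [0.2, 0, 0, 0, 0, 0, 0], [0, 0, 0, 0, 0, 0, 0], [0, 0, 0, 0, 0, 0, 0], [0, 0, 0, 0, 0, 0, 0]]])

```text
time: 6.48
tool_pos: [0.5255, -0.4764, 0.1284]
ee_rot: [-3.133, -1.134, 1.94]
wrist_force: [-0.4, -0.6, -0.4]
width: 0.0444
```

>>> move_arm(increments=[[[0, 0, 0, 0, 0, 0, 0], [0, 0, 0, 0, 0, 0, 0]]])

```text
time: 6.65
tool_pos: [0.5255, -0.4764, 0.1284]
ee_rot: [-3.133, -1.134, 1.94]
wrist_force: [-0.6, 0.6, -0.5]
width: 0.0309
```

>>> move_arm(increments=[[[0, 0, 0, 0, 0, 0, 0], [0, 0, 0, 0, 0, 0, 0], [0, 0, 0, 0, 0, 0, 0], [0, 0, 0, 0, 0, 0, 0]]])

```text
time: 6.98
tool_pos: [0.5254, -0.4764, 0.1285]
ee_rot: [-3.133, -1.134, 1.94]
wrist_force: [-0.7, 0.1, -0.5]
width: 0.0255
```

Run:
```python
from h import *
st(); p=robot.get_obs()['tool_pos']+[0,0,.09]; R=Ro.from_euler('xyz',robot.get_obs()['ee_rot']).as_matrix(); plan(p,R)
```

```text
t 6.98 p [ 0.5254 -0.4764  0.1285] z [-0.335  0.842 -0.423] x [-0.153  0.394  0.906] q [-0.877  0.969  0.837  0.43   2.403 -1.102] F [-0.7  0.1 -0.5] w 0.0255 grasp [ 0.4651 -0.3249  0.0523]
shift [ 0.816 -0.003 -0.381] turn [0. 0. 0.] rows>= 2.2
```

>>> move_arm(increments=[[[0, 0.1, 0, -0.04, 0, 0, 0], [0, 0.25, 0, -0.11, 0, 0, 0], [0, 0.45, 0, -0.2, 0, 0, 0], [0, 0.65, 0, -0.3, 0, 0, 0], [0, 0.8, 0, -0.38, 0, 0, 0], [0, 0.8, 0, -0.38, 0, 0, 0]]])

```text
time: 7.48
tool_pos: [0.5265, -0.4774, 0.2241]
ee_rot: [3.14, -1.124, 1.95]
wrist_force: [0.8, -0.9, -1.7]
width: 0.0261
```

Run:
```python
from h import *
st(); snap('side','s4'); s=cv2.imread('pics/s4.png'); cv2.imwrite('pics/z6.png',cv2.resize(s[90:190,210:330],None,fx=6,fy=6,interpolation=cv2.INTER_CUBIC))
for g,d,e in (((.462,-.28,.15),118,60),((.47,-.22,.15),125,70),((.48,-.12,.15),138,90),((.48,-.05,.12),150,115)):
    R=toolR(d,e); p=np.array(g)-.188*R[:,2]; print(p.round(3)); plan(p,R)
```

```text
t 7.48 p [ 0.5265 -0.4774  0.2241] z [-0.332  0.839 -0.432] x [-0.16   0.401  0.902] q [-0.876  0.88   0.789  0.501  2.516 -1.013] F [ 0.8 -0.9 -1.7] w 0.0261 grasp [ 0.4667 -0.3265  0.1463]
[ 0.506 -0.363  0.313]
shift [1.316 0.231 0.632] turn [ 0.053 -0.383 -0.049] rows>= 4.9
[ 0.507 -0.273  0.327]
shift [1.801 0.57  1.328] turn [ 0.102 -0.493 -0.113] rows>= 6.5
[ 0.48  -0.12   0.338]
shift [2.557 0.882 2.65 ] turn [ 0.165 -0.704 -0.262] rows>= 9.7
[ 0.411 -0.01   0.29 ]
shift [2.674 0.647 4.005] turn [ 0.159 -0.954 -0.444] rows>= 13.4
```

View pics/z6.png

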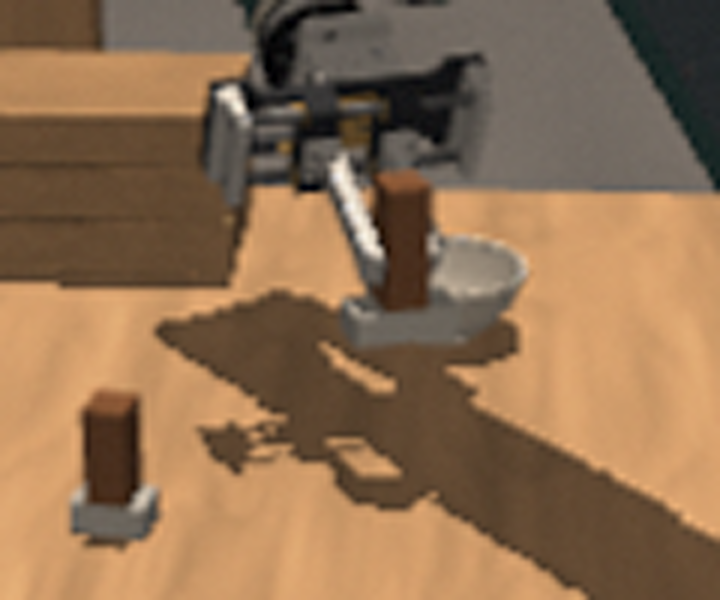

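The stamp is held upright and clear of the counter. I'll carry it toward the free area, turning as it goes.

>>> move_arm(increments=[[[0, 0.12, 0.03, 0.1, 0, -0.04, 0], [0, 0.3, 0.06, 0.2, 0.01, -0.1, -0.01], [0, 0.5, 0.1, 0.35, 0.02, -0.16, -0.02], [0, 0.7, 0.15, 0.5, 0.03, -0.23, -0.03], [0, 0.9, 0.2, 0.65, 0.04, -0.3, -0.04], [0, 1, 0.25, 0.8, 0.05, -0.35, -0.05], [0, 1, 0.25, 0.8, 0.05, -0.35, -0.05]]])

```text
time: 8.12
tool_pos: [0.5072, -0.3572, 0.2755]
ee_rot: [3.135, -0.581, 2.065]
wrist_force: [0.1, 0.1, -2.0]
width: 0.0257
```

Run:
```python
from h import *
st()
for g,d,e in (((.47,-.22,.15),125,75),((.48,-.12,.15),138,90),((.48,-.05,.12),150,115)):
    R=toolR(d,e); p=np.array(g)-.188*R[:,2]; print(p.round(3)); plan(p,R)
```

```text
t 8.12 p [ 0.5072 -0.3572  0.2755] z [-0.254  0.486 -0.836] x [-0.397  0.736  0.549] q [-0.75   0.476  1.194  0.204  2.017 -1.205] F [ 0.1  0.1 -2. ] w 0.0257 grasp [ 0.4615 -0.2697  0.125 ]
[ 0.498 -0.26   0.332]
shift [1.061 0.38  0.028] turn [ 0.035 -0.202 -0.069] rows>= 2.7
[ 0.48  -0.12   0.338]
shift [2.196 0.881 0.699] turn [ 0.068 -0.365 -0.214] rows>= 5.9
[ 0.411 -0.01   0.29 ]
shift [3.016 0.788 1.806] turn [ 0.03  -0.629 -0.368] rows>= 9.2
```

>>> move_arm(increments=[[[0, 0.2, 0.07, 0.02, 0.01, -0.04, -0.01], [0, 0.45, 0.16, 0.03, 0.02, -0.08, -0.03], [0, 0.7, 0.25, 0.04, 0.03, -0.13, -0.05], [0, 0.95, 0.37, 0.05, 0.04, -0.19, -0.07], [0, 1, 0.38, 0.05, 0.04, -0.2, -0.07]]])

```text
time: 8.53
tool_pos: [0.5007, -0.2645, 0.3263]
ee_rot: [-3.136, -0.267, 2.184]
wrist_force: [0.6, -0.1, -1.1]
width: 0.0258
```

Run:
```python
from h import *
st()
for g,d,e in (((.475,-.15,.14),134,90),((.48,-.05,.12),150,115)):
    R=toolR(d,e); p=np.array(g)-.188*R[:,2]; print(p.round(3)); plan(p,R)
```

```text
t 8.53 p [ 0.5007 -0.2645  0.3263] z [-0.156  0.213 -0.965] x [-0.555  0.789  0.264] q [-0.609  0.233  1.371  0.087  1.791 -1.215] F [ 0.6 -0.1 -1.1] w 0.0258 grasp [ 0.4725 -0.2262  0.1527]
[ 0.475 -0.15   0.328]
shift [1.049 0.451 0.268] turn [ 0.01  -0.17  -0.097] rows>= 2.8
[ 0.411 -0.01   0.29 ]
shift [2.406 0.738 1.027] turn [-0.027 -0.441 -0.279] rows>= 6.6
```

>>> move_arm(increments=[[[0, 0.2, 0.09, 0.05, 0, -0.03, -0.02], [0, 0.45, 0.2, 0.1, 0, -0.07, -0.04], [0, 0.7, 0.3, 0.18, 0.01, -0.12, -0.07], [0, 0.95, 0.43, 0.25, 0.01, -0.16, -0.09], [0, 1, 0.45, 0.27, 0.01, -0.17, -0.1]]])

```text
time: 8.95
tool_pos: [0.4767, -0.1538, 0.3232]
ee_rot: [-3.14, -0.007, 2.342]
wrist_force: [0.3, 0.6, -2.6]
width: 0.0262
```

Run:
```python
from h import *
st()
for g,d,e in (((.48,-.05,.11),150,115),):
    R=toolR(d,e); p=np.array(g)-.188*R[:,2]; print(p.round(3)); plan(p,R)
snap('side','s5')
```

```text
t 8.95 p [ 0.4767 -0.1538  0.3232] z [-0.006  0.004 -1.   ] x [-0.697  0.717  0.007] q [-4.260e-01  1.100e-02  1.613e+00  1.000e-03  1.525e+00 -1.197e+00] F [ 0.3  0.6 -2.6] w 0.0262 grasp [ 0.4756 -0.1531  0.1432]
[ 0.411 -0.01   0.28 ]
shift [1.483 0.532 0.438] turn [-0.039 -0.281 -0.173] rows>= 4.2
```

View pics/s5.png

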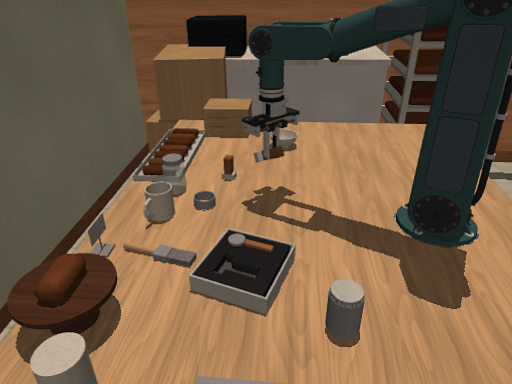

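>>> move_arm(increments=[[[0, 0.2, 0.07, 0.05, 0, -0.04, -0.02], [0, 0.45, 0.16, 0.1, -0.01, -0.08, -0.05], [0, 0.7, 0.25, 0.18, -0.02, -0.13, -0.08], [0, 0.95, 0.34, 0.25, -0.02, -0.18, -0.11], [0, 1, 0.36, 0.3, -0.03, -0.19, -0.12]]])

```text
time: 9.42
tool_pos: [0.4323, -0.0581, 0.2925]
ee_rot: [3.125, 0.294, 2.529]
wrist_force: [0.6, 0.9, -2.5]
width: 0.0259
```

Run:
```python
from h import *
st()
for g,d,e in (((.48,-.05,.07),150,115),):
    R=toolR(d,e); p=np.array(g)-.188*R[:,2]; print(p.round(3)); plan(p,R)
```

```text
t 9.42 p [ 0.4323 -0.0581  0.2925] z [ 0.246 -0.153 -0.957] x [-0.783  0.55  -0.29 ] q [-0.231 -0.21   1.889 -0.1    1.184 -1.167] F [ 0.6  0.9 -2.5] w 0.0259 grasp [ 0.4766 -0.0857  0.1203]
[ 0.411 -0.01   0.24 ]
shift [0.58  0.264 0.374] turn [-0.01  -0.09  -0.054] rows>= 1.8
```

>>> move_arm(increments=[[[0, 0.2, 0.09, 0.13, 0, -0.03, -0.02], [0, 0.4, 0.18, 0.26, -0.01, -0.06, -0.04], [0, 0.58, 0.26, 0.37, -0.01, -0.09, -0.05], [0, 0.58, 0.26, 0.37, -0.01, -0.09, -0.05], [0, 0.58, 0.26, 0.37, -0.01, -0.09, -0.05]]])

```text
time: 9.83
tool_pos: [0.4124, -0.0124, 0.2411]
ee_rot: [3.141, 0.435, 2.61]
wrist_force: [-0.0, 0.4, -1.7]
width: 0.026
```

Run:
```python
from h import *
st()
for g,d,e in (((.48,-.05,.03),150,115),):
    R=toolR(d,e); p=np.array(g)-.188*R[:,2]; print(p.round(3)); plan(p,R)
snap('side','s6'); s=cv2.imread('pics/s6.png'); cv2.imwrite('pics/z7.png',cv2.resize(s[120:260,190:330],None,fx=4.2,fy=4.2,interpolation=cv2.INTER_CUBIC))
snap('top','t6')
```

```text
t 9.83 p [ 0.4124 -0.0124  0.2411] z [ 0.363 -0.213 -0.907] x [-0.782  0.46  -0.421] q [-0.103 -0.251  2.046 -0.215  0.958 -1.054] F [-0.   0.4 -1.7] w 0.026 grasp [ 0.4777 -0.0508  0.0779]
[ 0.411 -0.01   0.2  ]
shift [0.191 0.013 0.361] turn [-0.002 -0.001 -0.004] rows>= 1.0
```

View pics/z7.png

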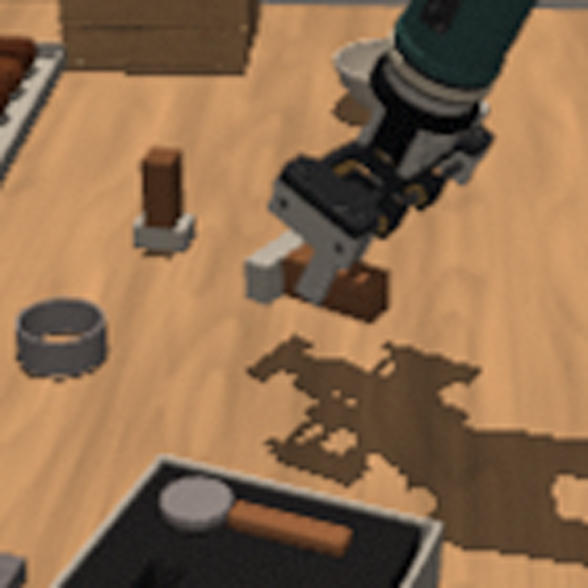

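The stamp hangs about level, with the head at (265,275) in the crop and the handle toward the base. I'll lower it gently.

>>> move_arm(increments=[[[0, 0.05, 0, 0.1, 0, 0, 0], [0, 0.1, 0, 0.2, 0, 0, 0], [0, 0.15, 0, 0.3, 0, 0, 0], [0, 0.18, 0.01, 0.36, 0, 0, 0], [0, 0.18, 0.01, 0.36, 0, 0, 0], [0, 0.18, 0.01, 0.36, 0, 0, 0]]])

```text
time: 10.43
tool_pos: [0.4133, -0.0111, 0.2035]
ee_rot: [3.138, 0.442, 2.609]
wrist_force: [0.5, 0.5, -2.1]
width: 0.0257
```

Run:
```python
from h import *
st(); o=robot.get_obs()
R=Ro.from_euler('xyz',o['ee_rot']).as_matrix(); print(o['tool_pos']+.188*R[:,2], 'down 10mm:',R.T@[0,0,-.1])
snap('side','s7'); s=cv2.imread('pics/s7.png'); cv2.imwrite('pics/z8.png',cv2.resize(s[150:240,220:310],None,fx=6.6,fy=6.6,interpolation=cv2.INTER_CUBIC))
```

```text
t 10.43 p [ 0.4133 -0.0111  0.2035] z [ 0.37  -0.214 -0.904] x [-0.779  0.459 -0.427] q [-0.099 -0.201  2.09  -0.235  0.859 -1.02 ] F [ 0.5  0.5 -2.1] w 0.0257 grasp [ 0.4799 -0.0496  0.0408]
[ 0.4828758  -0.05131384  0.03354435] down 10mm: [ 0.04273882 -0.00034764  0.09040615]
```

View pics/z8.png

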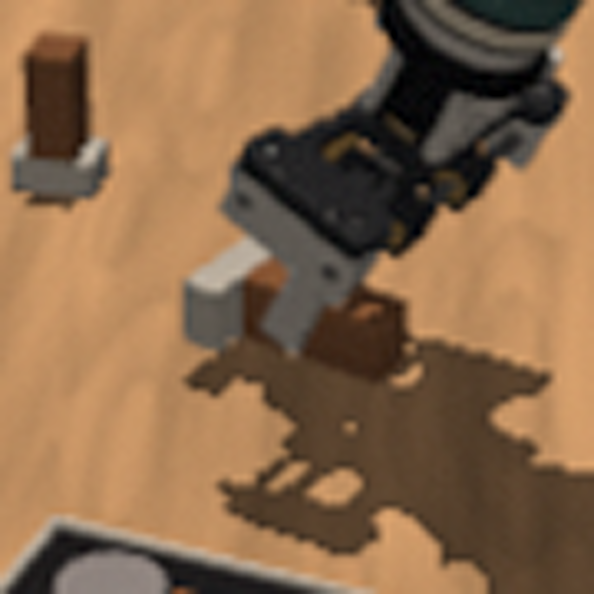

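>>> move_arm(increments=[[[0, 0.02, 0, 0.04, 0, 0, 0], [0, 0.04, 0, 0.08, 0, 0, 0], [0, 0.06, 0, 0.13, 0, 0, 0], [0, 0.06, 0, 0.13, 0, 0, 0], [0, 0.06, 0, 0.13, 0, 0, 0]]])

```text
time: 10.9
tool_pos: [0.4123, -0.0104, 0.1879]
ee_rot: [3.139, 0.44, 2.61]
wrist_force: [-1.2, 0.2, -1.7]
width: 0.0259
```

Run:
```python
from h import *
st(); o=robot.get_obs()
R=Ro.from_euler('xyz',o['ee_rot']).as_matrix(); print(o['tool_pos']+.188*R[:,2])
```

```text
t 10.9 p [ 0.4123 -0.0104  0.1879] z [ 0.369 -0.213 -0.905] x [-0.78   0.458 -0.426] q [-0.098 -0.179  2.108 -0.243  0.823 -1.008] F [-1.2  0.2 -1.7] w 0.0259 grasp [ 0.4787 -0.0488  0.025 ]
[ 0.48167166 -0.0504735   0.01780405]
```

1–2 mm to go; I'll take small steps and watch the force.

>>> move_arm(increments=[[[0, 0.01, 0, 0.02, 0, 0, 0], [0, 0.01, 0, 0.02, 0, 0, 0]]])

```text
time: 11.07
tool_pos: [0.4125, -0.0104, 0.1861]
ee_rot: [3.138, 0.441, 2.61]
wrist_force: [-0.6, -0.3, -2.5]
width: 0.0261
```

>>> move_arm(increments=[[[0, 0.005, 0, 0.01, 0, 0, 0], [0, 0.005, 0, 0.01, 0, 0, 0]]])

```text
time: 11.23
tool_pos: [0.4126, -0.0104, 0.1851]
ee_rot: [3.138, 0.441, 2.61]
wrist_force: [0.1, -0.4, -3.6]
width: 0.0259
```

>>> move_arm(increments=[[[0, 0.005, 0, 0.01, 0, 0, 0], [0, 0.005, 0, 0.01, 0, 0, 0]]])

```text
time: 11.4
tool_pos: [0.4129, -0.0104, 0.185]
ee_rot: [3.138, 0.442, 2.61]
wrist_force: [-3.8, 0.2, 3.7]
width: 0.0264
```

Run:
```python
from h import *
st(); snap('wrist','w8')
snap('side','s8'); s=cv2.imread('pics/s8.png'); cv2.imwrite('pics/z9.png',cv2.resize(s[160:230,230:300],None,fx=8,fy=8,interpolation=cv2.INTER_CUBIC))
```

```text
t 11.4 p [ 0.4129 -0.0104  0.185 ] z [ 0.371 -0.214 -0.904] x [-0.779  0.458 -0.428] q [-0.098 -0.174  2.111 -0.246  0.812 -1.004] F [-3.8  0.2  3.7] w 0.0264 grasp [ 0.4797 -0.0489  0.0223]
```

View pics/z9.png

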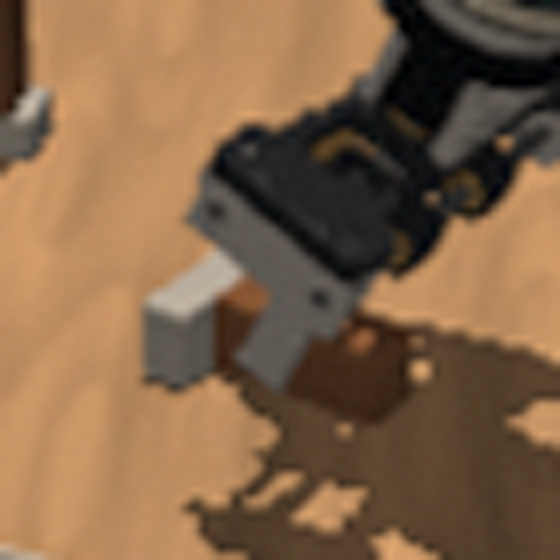

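View pics/w8.png

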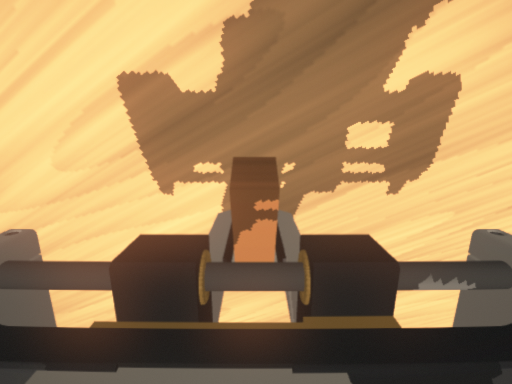

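Contact is made: Fz rose by about 6 N and the stamp looks flat. I'll release.

>>> move_arm(increments=[[[0.3, 0, 0, 0, 0, 0, 0], [0.35, 0, 0, 0, 0, 0, 0], [0.45, 0, 0, 0, 0, 0, 0], [0.6, 0, 0, 0, 0, 0, 0], [0.6, 0, 0, 0, 0, 0, 0], [0.6, 0, 0, 0, 0, 0, 0], [0.6, 0, 0, 0, 0, 0, 0], [0.6, 0, 0, 0, 0, 0, 0]]])

```text
time: 12.17
tool_pos: [0.4127, -0.0104, 0.1841]
ee_rot: [3.138, 0.442, 2.61]
wrist_force: [0.6, -0.0, 0.0]
width: 0.0564
```

Run:
```python
from h import *
st(); plan([.45,-.03,.32],toolR(150,90))
snap('side','s9'); s=cv2.imread('pics/s9.png'); cv2.imwrite('pics/z10.png',cv2.resize(s[160:230,230:300],None,fx=8,fy=8,interpolation=cv2.INTER_CUBIC))
```

```text
t 12.17 p [ 0.4127 -0.0104  0.1841] z [ 0.37  -0.213 -0.904] x [-0.779  0.458 -0.427] q [-0.098 -0.173  2.112 -0.245  0.811 -1.004] F [ 0.6 -0.   0. ] w 0.0564 grasp [ 0.4793 -0.0488  0.0214]
shift [-0.961  0.025 -1.048] turn [ 0.001  0.281 -0.005] rows>= 3.5
```

View pics/z10.png

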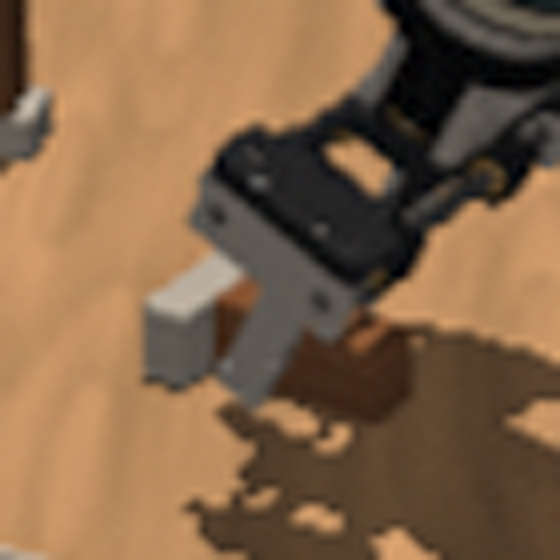

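>>> move_arm(increments=[[[0.6, 0, 0, -0.15, 0, 0, 0], [0.6, 0, 0, -0.5, 0, 0, 0], [0.6, 0, 0, -0.9, 0, 0, 0], [0.6, 0, 0, -1, 0, 0, 0]]])

```text
time: 12.55
tool_pos: [0.3757, 0.0115, 0.2797]
ee_rot: [3.133, 0.449, 2.609]
wrist_force: [1.3, -0.4, 0.9]
width: 0.0561
```

Run:
```python
from h import *
st(); plan([.45,-.03,.32],toolR(150,90))
```

```text
t 12.55 p [0.3757 0.0115 0.2797] z [ 0.378 -0.213 -0.901] x [-0.776  0.458 -0.434] q [-0.04  -0.389  2.063 -0.227  1.073 -1.011] F [ 1.3 -0.4  0.9] w 0.0561 grasp [ 0.4437 -0.027   0.1176]
shift [-0.941  0.02   0.006] turn [ 0.004  0.286 -0.005] rows>= 3.6
```

>>> move_arm(increments=[[[0.6, -0.95, 0.02, 0, 0, 0.285, 0], [0.6, -0.95, 0.02, 0, 0, 0.285, 0], [0.6, -0.95, 0.02, 0, 0, 0.285, 0], [0.6, -0.95, 0.02, 0, 0, 0.285, 0], [0.6, -0.95, 0.02, 0, 0, 0.285, 0], [0.6, -0.95, 0.02, 0, 0, 0.285, 0]]])

```text
time: 13.05
tool_pos: [0.4509, -0.0312, 0.3143]
ee_rot: [3.139, -0.006, 2.611]
wrist_force: [0.4, 0.1, 0.3]
width: 0.0564
```

Run:
```python
from h import *
st(); snap('wrist','w10');snap('top','t10')
```

```text
t 13.05 p [ 0.4509 -0.0312  0.3143] z [-0.004  0.005 -1.   ] x [-0.862  0.506  0.006] q [-0.196 -0.096  1.733  0.005  1.509 -1.237] F [0.4 0.1 0.3] w 0.0564 grasp [ 0.4502 -0.0303  0.1343]
```

View pics/w10.png

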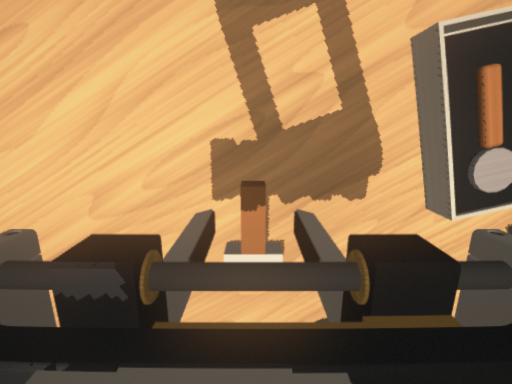

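Run:
```python
import cv2
im=cv2.imread('pics/w10.png'); cv2.imwrite('pics/z11.png',cv2.resize(im[170:270,205:300],None,fx=6,fy=6,interpolation=cv2.INTER_CUBIC))
im=cv2.imread('pics/t10.png'); cv2.imwrite('pics/z12.png',cv2.resize(im[160:270,90:270],None,fx=4.4,fy=4.4,interpolation=cv2.INTER_CUBIC))
```

```text
(no output)
```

View pics/z11.png

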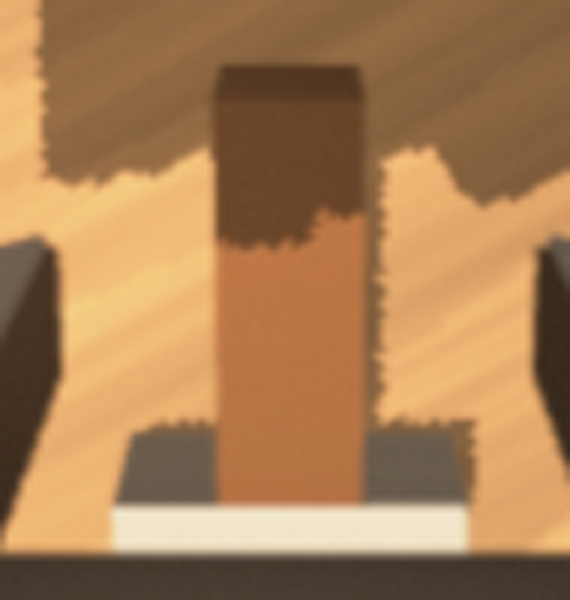

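View pics/z12.png

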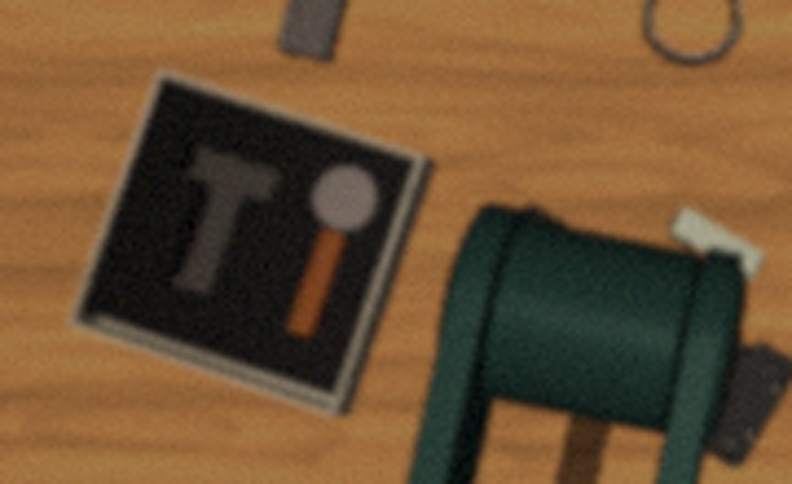

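Run:
```python
from h import *
np.set_printoptions(precision=4,suppress=True)
c=load('w10'); u=lambda p:(np.array(p,float)+.5)/6-.5+[205,170]
a=onplane(c,u([(214,101),(364,101),(113,504),(468,504),(214,503),(364,503)]),.032)
e=a[:2].mean(0); s=a[2:4].mean(0); print(a, np.linalg.norm(a[1]-a[0]),np.linalg.norm(a[3]-a[2]),np.linalg.norm(e-s))
h=e-s; print('handle az',np.degrees(np.arctan2(h[1],h[0])),'w/ head edge', np.degrees(np.arctan2(*(a[3]-a[2])[[1,0]])))
n=h/np.linalg.norm(h); mid=(e-n*.0475+s+n*.0275)/2; print('mid',mid, 'com',mid-n*.0215)
```

```text
[[ 0.4371 -0.038   0.032 ]
 [ 0.45   -0.0161  0.032 ]
 [ 0.4914 -0.0918  0.032 ]
 [ 0.5237 -0.0369  0.032 ]
 [ 0.5004 -0.0761  0.032 ]
 [ 0.514  -0.0529  0.032 ]] 0.025349107285140563 0.06376054640487482 0.07404614801356513
handle az 149.7626001993883 w/ head edge 59.53579898429698
mid [ 0.4842 -0.0507  0.032 ] com [ 0.5028 -0.0616  0.032 ]
```

The stamp lies flat: middle at (0.484, −0.051), handle azimuth 149.8°. Before picking it up, I'll look at the cutout from above.

Run:
```python
from h import *
plan([.565,.264,.32],toolR(163,90))
```

```text
shift [ 0.497  3.123 -0.045] turn [ 0.002 -0.004 -0.148] rows>= 7.6
```

>>> move_arm(increments=[[[0.6, 0.16, 1, 0, 0, 0, -0.05], [0.6, 0.16, 1, 0, 0, 0, -0.05], [0.6, 0.16, 1, 0, 0, 0, -0.05]]])

```text
time: 13.4
tool_pos: [0.4872, 0.0665, 0.3155]
ee_rot: [3.135, -0.005, 2.692]
wrist_force: [-0.8, -0.5, 0.5]
width: 0.0565
```

>>> move_arm(increments=[[[0.6, 0.24, 1, 0, 0, 0, -0.05], [0.6, 0.24, 1, 0, 0, 0, -0.05], [0.6, 0.24, 1, 0, 0, 0, -0.05]]])

```text
time: 13.65
tool_pos: [0.5086, 0.1679, 0.3159]
ee_rot: [3.135, -0.005, 2.772]
wrist_force: [0.3, 0.2, 0.3]
width: 0.0564
```

>>> move_arm(increments=[[[0.6, 0.3, 1, 0, 0, 0, -0.05], [0.6, 0.3, 1, 0, 0, 0, -0.05], [0.6, 0.3, 1, 0, 0, 0, -0.05], [0.6, 0.3, 1, 0, 0, 0, -0.05], [0.6, 0.3, 1, 0, 0, 0, -0.05]]])

```text
time: 14.07
tool_pos: [0.5168, 0.2691, 0.3163]
ee_rot: [3.138, -0.005, 2.85]
wrist_force: [0.0, 0.3, -0.0]
width: 0.0564
```

Run:
```python
from h import *
st(); snap('wrist','w11')
```

```text
t 14.07 p [0.5168 0.2691 0.3163] z [-0.004  0.005 -1.   ] x [-0.958  0.287  0.005] q [ 0.381  0.193  1.428  0.006  1.522 -0.899] F [ 0.   0.3 -0. ] w 0.0564 grasp [0.5161 0.27   0.1363]
```

View pics/w11.png

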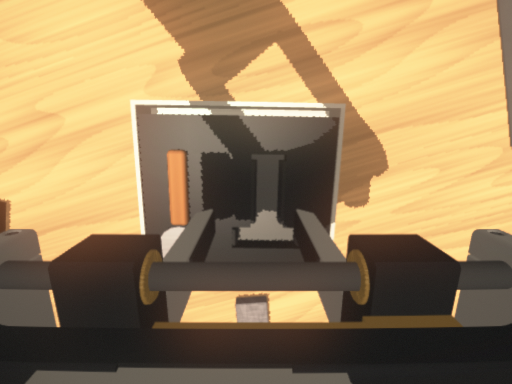

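>>> move_arm(increments=[[[0.6, -0.45, 0, 0, 0, 0, 0], [0.6, -0.45, 0, 0, 0, 0, 0], [0.6, -0.45, 0, 0, 0, 0, 0], [0.6, -0.45, 0, 0, 0, 0, 0]]])

```text
time: 14.45
tool_pos: [0.561, 0.2535, 0.3165]
ee_rot: [3.137, -0.006, 2.845]
wrist_force: [0.2, 0.6, -0.7]
width: 0.0565
```

Run:
```python
from h import *
st(); im,d=snap('wrist','w12')
cv2.imwrite('pics/z13.png',cv2.cvtColor(cv2.resize(cv2.convertScaleAbs(im,alpha=1.8,beta=10)[50:250,110:370],None,fx=3,fy=3,interpolation=cv2.INTER_CUBIC),cv2.COLOR_RGB2BGR))
```

```text
t 14.45 p [0.561  0.2535 0.3165] z [-0.004  0.006 -1.   ] x [-0.956  0.292  0.006] q [ 0.331  0.264  1.342  0.007  1.538 -0.944] F [ 0.2  0.6 -0.7] w 0.0565 grasp [0.5602 0.2546 0.1365]
```

View pics/z13.png

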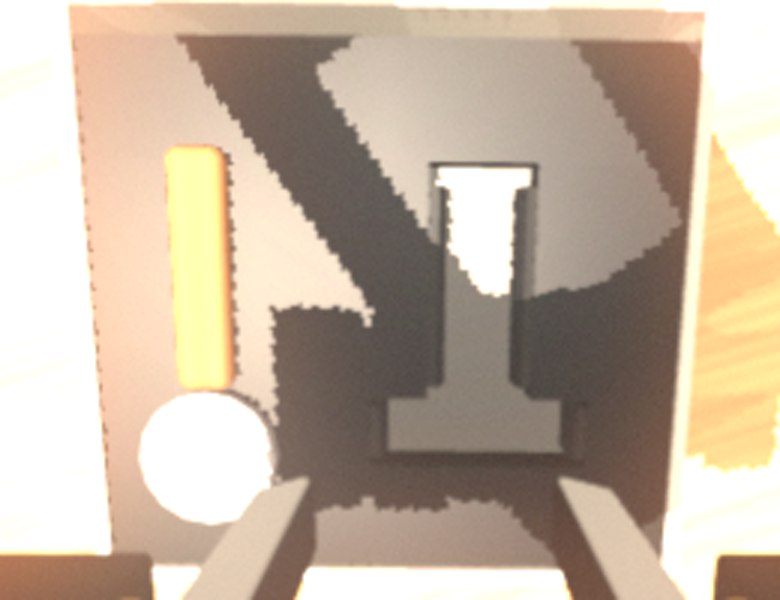

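Run:
```python
from h import *
np.set_printoptions(precision=4,suppress=True)
c=load('w12'); u=lambda p:(np.array(p,float)+.5)/3-.5+[110,50]
A=lambda p,z:onplane(c,u(p),z)
az=lambda v:np.degrees(np.arctan2(v[1],v[0]))
he=A([(432,163),(538,163)],.04); hf=A([(437,168),(533,168)],.02)
de=A([(374,461),(583,461)],.04); df=A([(387,452),(562,452)],.02)
sh=A([(387,398),(562,398)],.02)
for n,x in dict(he=he,hf=hf,de=de,df=df,sh=sh).items(): print(n,x[:,:2].ravel(),'mid',x.mean(0)[:2],'w',np.linalg.norm(x[1]-x[0]),'az',az(x[1]-x[0]))
print('len top',np.linalg.norm(he.mean(0)-de.mean(0)),'floor',np.linalg.norm(hf.mean(0)-df.mean(0)))
print('axis',az((he-de).mean(0)),az((hf-df).mean(0)))
print('mid top',(he.mean(0)+de.mean(0))/2,'mid floor',(hf.mean(0)+df.mean(0))/2)
# rim outer: far corners
r=A([(68,5),(705,12)],.043); print('rim far',r,np.linalg.norm(r[1]-r[0]),az(r[1]-r[0]))
f=A([(75,37),(700,42),(662,562),(113,555)],.04); print('foam',f, [np.linalg.norm(f[i]-f[(i+1)%4]).round(4) for i in range(4)], f.mean(0))
```

```text
he [0.4774 0.2803 0.4869 0.3117] mid [0.4821 0.296 ] w 0.03281444131736682 az 73.09567269645913
hf [0.4777 0.282  0.487  0.3127] mid [0.4824 0.2974] w 0.0320762039009993 az 73.09310472135489
de [0.5631 0.2337 0.5837 0.3008] mid [0.5734 0.2673] w 0.0701591442986569 az 72.93323560670699
df [0.5663 0.2362 0.5848 0.2966] mid [0.5756 0.2664] w 0.06314771926088934 az 72.9388888365758
sh [0.5474 0.2423 0.5656 0.3017] mid [0.5565 0.272 ] w 0.06217395171065912 az 72.96791184329786
len top 0.09570114677694515 floor 0.09821131109217701
axis 162.53971709019564 161.62834908376826
mid top [0.5278 0.2816 0.04  ] mid floor [0.529  0.2819 0.02  ]
rim far [[0.4031 0.1907 0.043 ]
 [0.4599 0.3701 0.043 ]] 0.18816327103394695 72.43119407070856
foam [[0.4109 0.1884 0.04  ]
 [0.4672 0.3679 0.04  ]
 [0.627  0.318  0.04  ]
 [0.5688 0.1371 0.04  ]] [np.float64(0.1881), np.float64(0.1674), np.float64(0.19), np.float64(0.166)] [0.5185 0.2528 0.04  ]
```

The enhanced wrist view shows the T cutout clearly. Its handle end wall is at row 163 and its head end wall at about 461. The measured middle is about (0.5283, 0.2818) and the axis about 162.8°. I'll go back to the stamp.

Run:
```python
from h import *
plan([.489,-.0535,.30],toolR(149.8,90))
```

```text
shift [-0.212 -3.15   0.151] turn [ 0.003 -0.004  0.147] rows>= 7.6
```

>>> move_arm(increments=[[[0.6, -0.07, -1, 0.05, 0, 0, 0.05], [0.6, -0.07, -1, 0.05, 0, 0, 0.05], [0.6, -0.07, -1, 0.05, 0, 0, 0.05]]])

```text
time: 14.75
tool_pos: [0.5369, 0.1543, 0.3111]
ee_rot: [3.14, -0.006, 2.767]
wrist_force: [1.0, 0.7, 0.4]
width: 0.0566
```

>>> move_arm(increments=[[[0.6, -0.12, -1, 0.05, 0, 0, 0.05], [0.6, -0.12, -1, 0.05, 0, 0, 0.05], [0.6, -0.12, -1, 0.05, 0, 0, 0.05]]])

```text
time: 15.0
tool_pos: [0.5112, 0.0567, 0.3058]
ee_rot: [3.14, -0.005, 2.688]
wrist_force: [-0.4, 0.1, -0.8]
width: 0.0561
```

Run:
```python
from h import *
st();plan([.489,-.0535,.30],toolR(149.8,90))
```

```text
t 15.0 p [0.5112 0.0567 0.3058] z [-0.004  0.004 -1.   ] x [-0.899  0.438  0.005] q [-1.000e-03  5.000e-02  1.608e+00  4.000e-03  1.487e+00 -1.118e+00] F [-0.4  0.1 -0.8] w 0.0561 grasp [0.5106 0.0574 0.1258]
shift [-0.284 -1.088  0.054] turn [ 0.001 -0.003  0.047] rows>= 2.7
```

>>> move_arm(increments=[[[0.6, -0.28, -1, 0.05, 0, -0.003, 0.047], [0.6, -0.28, -1, 0.05, 0, -0.003, 0.047], [0.6, -0.28, -1, 0.05, 0, -0.003, 0.047], [0.6, -0.28, -1, 0.05, 0, -0.003, 0.047], [0.6, -0.28, -1, 0.05, 0, -0.003, 0.047]]])

```text
time: 15.42
tool_pos: [0.4941, -0.0429, 0.3004]
ee_rot: [3.137, -0.001, 2.614]
wrist_force: [0.9, 1.4, 0.3]
width: 0.0567
```

Run:
```python
from h import *
st();plan([.489,-.0535,.25],toolR(149.8,90)); plan([.489,-.0535,.221],toolR(149.8,90)); snap('wrist','w13')
```

```text
t 15.42 p [ 0.4941 -0.0429  0.3004] z [ 0.002  0.005 -1.   ] x [-0.864  0.504  0.001] q [-0.202  0.012  1.658  0.005  1.471 -1.246] F [0.9 1.4 0.3] w 0.0567 grasp [ 0.4944 -0.0421  0.1204]
shift [-0.01  -0.119  0.504] turn [ 0.003 -0.001 -0.   ] rows>= 1.2
shift [-0.01  -0.121  0.794] turn [ 0.003 -0.001 -0.   ] rows>= 1.9
```

View pics/w13.png

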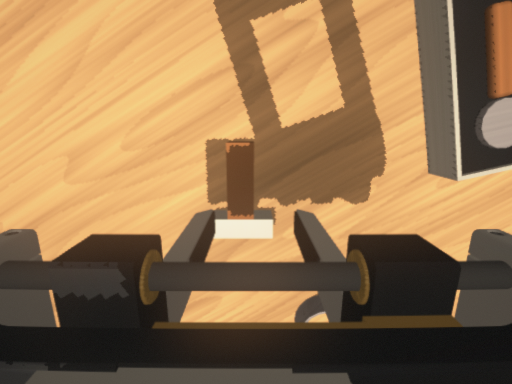

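Run:
```python
from h import *
c=load('w13'); im=cv2.cvtColor(c['im'],cv2.COLOR_RGB2BGR)
cv2.imwrite('pics/z14.png',cv2.resize(cv2.convertScaleAbs(im,alpha=1.3)[130:250,200:290],None,fx=5,fy=5,interpolation=cv2.INTER_CUBIC))
```

```text
(no output)
```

View pics/z14.png

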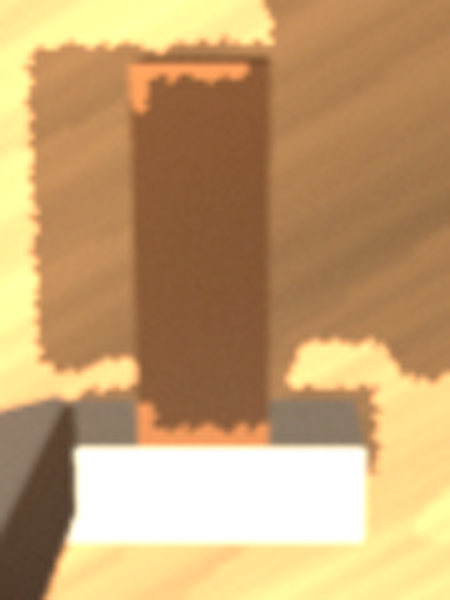

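Run:
```python
from h import *
np.set_printoptions(precision=4,suppress=True)
c=load('w13'); u=lambda p:(np.array(p,float)+.5)/5-.5+[200,130]
a=onplane(c,u([(130,65),(270,66),(75,445),(366,445),(73,543),(366,543)]),.032)
e,s,o=a[:2].mean(0),a[2:4].mean(0),a[4:].mean(0)
print(np.linalg.norm(e-s),np.linalg.norm(e-o),(e+o)/2,np.degrees(np.arctan2(*(e-o)[[1,0]])))
n=(e-o)/np.linalg.norm(e-o); m=(e-n*.0475+o+n*.0475+s+n*.0275)/3; print(m, m-n*.0055)
```

```text
0.07405367254016712 0.09483192886317535 [ 0.4853 -0.0497  0.032 ] 151.44642873425713
[ 0.4853 -0.0493  0.032 ] [ 0.4901 -0.0519  0.032 ]
```

Run:
```python
from h import *
plan([.4897,-.0527,.221],toolR(150.2,90))
```

```text
shift [-0.013 -0.119  0.794] turn [ 0.003 -0.001 -0.004] rows>= 1.9
```

>>> move_arm(increments=[[[0.6, 0, -0.1, 0.1, 0, 0, 0], [0.6, 0, -0.11, 0.4, 0, 0, 0], [0.6, -0.01, -0.11, 0.7, 0.003, 0, -0.004], [0.6, -0.01, -0.11, 0.79, 0.003, 0, -0.004], [0.6, -0.01, -0.11, 0.79, 0.003, 0, -0.004], [0.6, -0.01, -0.11, 0.79, 0.003, 0, -0.004]]])

```text
time: 15.97
tool_pos: [0.4903, -0.0515, 0.2207]
ee_rot: [-3.14, -0.003, 2.624]
wrist_force: [0.0, 0.5, 0.3]
width: 0.0564
```

Run:
```python
from h import *
st();plan([.4897,-.0527,.221],toolR(150.2,90)); snap('wrist','w14')
```

```text
t 15.97 p [ 0.4903 -0.0515  0.2207] z [-0.003  0.    -1.   ] x [-0.869  0.495  0.003] q [-0.22   0.076  1.76  -0.     1.309 -1.272] F [0.  0.5 0.3] w 0.0564 grasp [ 0.4897 -0.0515  0.0407]
shift [-0.001 -0.013 -0.003] turn [-0.001 -0.002  0.001] rows>= 0.0
```

View pics/w14.png

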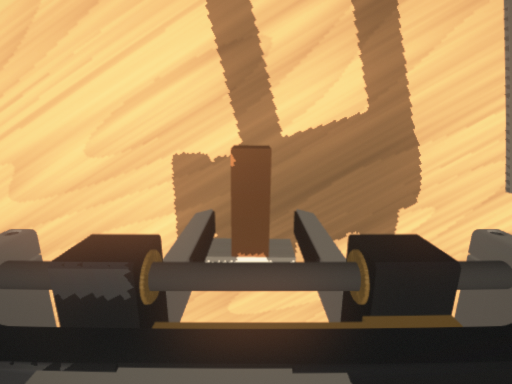

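>>> move_arm(increments=[[[0.4, 0, 0, 0, 0, 0, 0], [0.3, 0, 0, 0, 0, 0, 0], [0.2, 0, 0, 0, 0, 0, 0], [0, 0, 0, 0, 0, 0, 0], [0, 0, 0, 0, 0, 0, 0], [0, 0, 0, 0, 0, 0, 0], [0, 0, 0, 0, 0, 0, 0], [0, 0, 0, 0, 0, 0, 0]]])

```text
time: 16.68
tool_pos: [0.4904, -0.0525, 0.2215]
ee_rot: [-3.14, -0.001, 2.622]
wrist_force: [-3.1, -2.5, 4.6]
width: 0.0254
```

>>> move_arm(increments=[[[0, 0, 0, 0, 0, 0, 0], [0, 0, 0, 0, 0, 0, 0], [0, 0, 0, 0, 0, 0, 0]]])

```text
time: 16.93
tool_pos: [0.4904, -0.0525, 0.2214]
ee_rot: [-3.14, -0.001, 2.622]
wrist_force: [-1.6, -2.5, 4.1]
width: 0.0257
```

>>> move_arm(increments=[[[0, 0, 0, -0.1, 0, 0, 0], [0, 0, 0, -0.3, 0, 0, 0], [0, 0, 0, -0.55, 0, 0, 0], [0, 0, 0, -0.8, 0, 0, 0], [0, 0, 0, -0.8, 0, 0, 0]]])

```text
time: 17.35
tool_pos: [0.4918, -0.052, 0.3059]
ee_rot: [3.138, 0.007, 2.623]
wrist_force: [1.2, -0.5, -1.2]
width: 0.0256
```

Run:
```python
from h import *
st(); plan([.5336,.2802,.32],toolR(162.8,90)); snap('wrist','w15'); snap('side','s15')
```

```text
t 17.35 p [ 0.4918 -0.052   0.3059] z [ 0.008 -0.001 -1.   ] x [-0.868  0.496 -0.007] q [-2.200e-01  3.000e-03  1.656e+00  1.000e-03  1.475e+00 -1.272e+00] F [ 1.2 -0.5 -1.2] w 0.0256 grasp [ 0.4932 -0.0521  0.1259]
shift [ 1.283  3.092 -0.141] turn [ 0.001  0.005 -0.139] rows>= 8.0
```

View pics/w15.png

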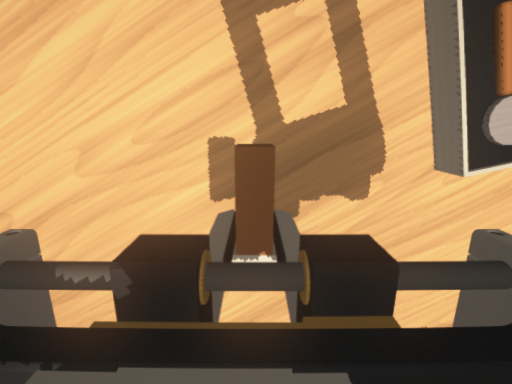

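View pics/s15.png

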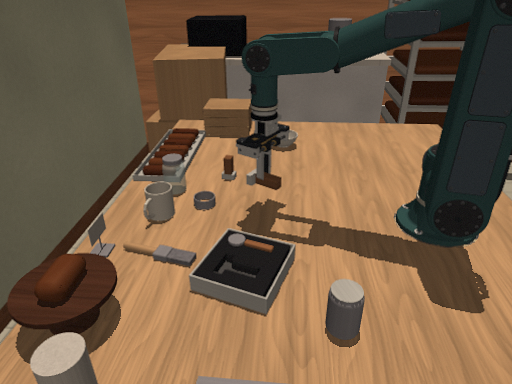

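>>> move_arm(increments=[[[0, 0.2, 0.5, -0.05, 0, 0, -0.02], [0, 0.4, 1, -0.1, 0, 0.005, -0.05], [0, 0.4, 1, -0.1, 0, 0.005, -0.05]]])

```text
time: 17.7
tool_pos: [0.5047, 0.057, 0.308]
ee_rot: [-3.141, -0.015, 2.703]
wrist_force: [0.6, -0.6, -1.9]
width: 0.0252
```

>>> move_arm(increments=[[[0, 0.23, 0.5, -0.05, 0, 0, -0.02], [0, 0.46, 1, -0.1, 0, 0, -0.05], [0, 0.46, 1, -0.1, 0, 0, -0.05]]])

```text
time: 17.95
tool_pos: [0.5054, 0.1677, 0.3182]
ee_rot: [-3.141, -0.015, 2.783]
wrist_force: [0.5, -0.7, -2.6]
width: 0.0256
```

Run:
```python
from h import *
st(); plan([.5339,.2801,.32],toolR(162.8,90))
```

```text
t 17.95 p [0.5054 0.1677 0.3182] z [-0.014  0.005 -1.   ] x [-0.936  0.351  0.015] q [ 0.212  0.086  1.545  0.008  1.524 -1.001] F [ 0.5 -0.7 -2.6] w 0.0256 grasp [0.5029 0.1686 0.1382]
shift [ 0.128  1.152 -0.017] turn [-0.    -0.009 -0.037] rows>= 2.8
```

>>> move_arm(increments=[[[0, 0.06, 0.35, 0, 0, 0, -0.02], [0, 0.11, 0.7, 0, 0, -0.005, -0.03], [0, 0.13, 1, 0, 0, -0.009, -0.037], [0, 0.13, 1, 0, 0, -0.009, -0.037], [0, 0.13, 1, 0, 0, -0.009, -0.037]]])

```text
time: 18.37
tool_pos: [0.5291, 0.264, 0.3176]
ee_rot: [-3.138, -0.0, 2.841]
wrist_force: [-0.6, -0.8, -2.5]
width: 0.0254
```

Run:
```python
from h import *
st(); plan([.5339,.2801,.32],toolR(162.8,90)); plan([.5339,.2801,.275],toolR(162.8,90))
```

```text
t 18.37 p [0.5291 0.264  0.3176] z [-0.001 -0.003 -1.   ] x [-0.955  0.297  0.   ] q [ 0.368  0.211  1.404 -0.002  1.529 -0.902] F [-0.6 -0.8 -2.5] w 0.0254 grasp [0.5288 0.2635 0.1376]
shift [ 0.002  0.168 -0.025] turn [-0.002 -0.    -0.001] rows>= 0.4
shift [0.002 0.169 0.425] turn [-0.002 -0.    -0.001] rows>= 1.1
```

>>> move_arm(increments=[[[0, 0, 0.17, 0, -0.002, 0, 0], [0, 0, 0.17, 0.2, -0.002, 0, 0], [0, 0, 0.17, 0.42, -0.002, 0, 0], [0, 0, 0.17, 0.42, -0.002, 0, 0], [0, 0, 0.17, 0.42, -0.002, 0, 0], [0, 0, 0.17, 0.42, -0.002, 0, 0]]])

```text
time: 18.87
tool_pos: [0.535, 0.278, 0.2793]
ee_rot: [3.139, 0.004, 2.837]
wrist_force: [0.2, -1.4, -1.6]
width: 0.0253
```

Run:
```python
from h import *
st(); plan([.5339,.2801,.275],toolR(162.8,90)); im,d=snap('wrist','w16'); snap('side','s16')
cv2.imwrite('pics/z15.png',cv2.cvtColor(cv2.resize(cv2.convertScaleAbs(im,alpha=1.8,beta=10)[60:270,170:350],None,fx=3.5,fy=2.8,interpolation=cv2.INTER_CUBIC),cv2.COLOR_RGB2BGR))
```

```text
t 18.87 p [0.535  0.278  0.2793] z [ 0.005  0.002 -1.   ] x [-0.954  0.3   -0.004] q [ 0.385  0.257  1.426 -0.     1.453 -0.88 ] F [ 0.2 -1.4 -1.6] w 0.0253 grasp [0.5359 0.2783 0.0993]
shift [0.017 0.016 0.043] turn [ 0.002  0.003 -0.003] rows>= 0.1
```

View pics/z15.png

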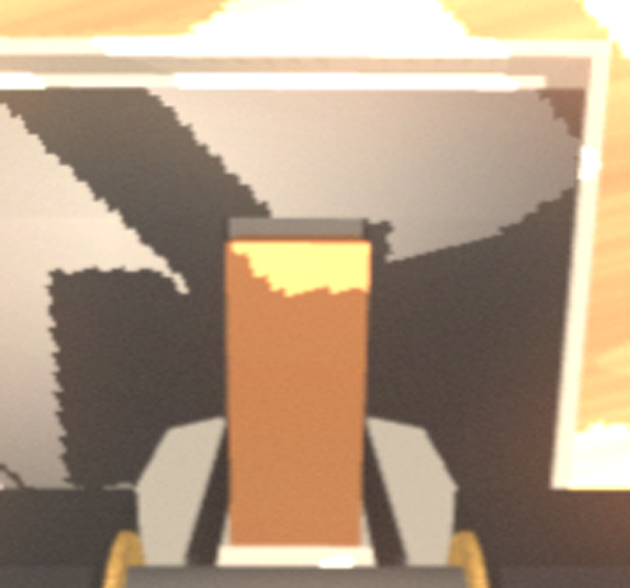

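```bash
python3 - <<'E'
from h import *
np.set_printoptions(precision=4,suppress=True)
c=load('w16'); u=lambda p:(np.array(p,float)+.5)/[3.5,2.8]-.5+[170,60]
n=np.array([-.9553,.2957]);l=np.array([-n[1],n[0]]); M=np.array([.5283,.2818])
st(); t=robot.get_obs()
zt=t['tool_pos'][2]-.2215+.032; R=Ro.from_euler('xyz',t['ee_rot']).as_matrix()
for nm,p,z in(('wall .04',[(228,218),(368,218)],.04),('wall .02',[(228,218),(368,218)],.02),('stamp end top',[(226,240),(370,240)],zt),('stamp near',[(231,545),(361,545)],zt),('shoulder',[(217,547),(372,547)],zt),('bandbottom .02',[(228,236),(368,236)],.02)):
    a=onplane(c,u(p),z)[:,:2]-M; print(nm,'along',(a@n*1e3).round(1),'lat',(a@l*1e3).round(1))
tip=t['tool_pos']+.19*R[:,2]; print('tip along/lat',(tip[:2]-M)@n*1e3,(tip[:2]-M)@l*1e3,zt)
E
python3 - <<'E'
import cv2
s=cv2.imread('pics/s16.png'); cv2.imwrite('pics/z16.png',cv2.resize(s[180:320,180:310],None,fx=4.2,fy=4.2,interpolation=cv2.INTER_CUBIC))
E
```

```text
t 18.97 p [0.5354 0.2785 0.2808] z [ 0.008  0.003 -1.   ] x [-0.954  0.3   -0.006] q [ 0.386  0.256  1.424 -0.     1.453 -0.88 ] F [-1.2  0.6 -2.7] w 0.0257 grasp [0.5368 0.2789 0.1008]
wall .04 along [48.5 48.4] lat [ 16.  -16.5]
wall .02 along [47.7 47.6] lat [ 17.4 -18.1]
stamp end top along [45.8 45.6] lat [ 12.9 -12.8]
stamp near along [-28.6 -28.8] lat [ 13.6 -12.1]
shoulder along [-29.2 -29.4] lat [ 16.4 -14.3]
bandbottom .02 along [42.1 41.9] lat [ 17.5 -18.1]
tip along/lat -9.005085693339373 0.17236003679965087 0.09129421292239698
```

View pics/z16.png

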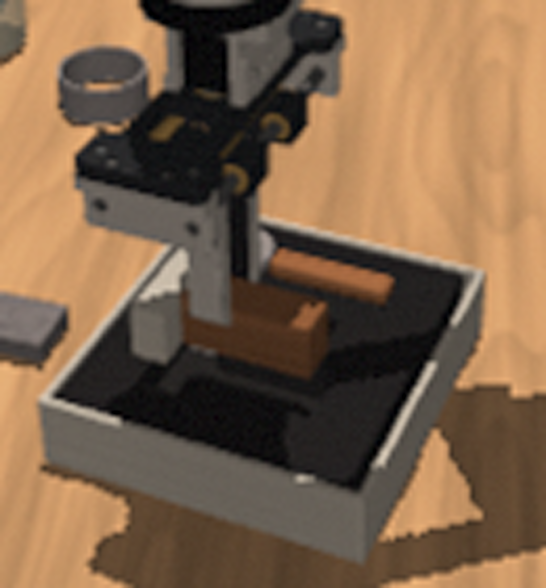

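Wall and stamp measurements agree. The cutout's end wall is at +48.5 mm. The stamp sits about 1.7 mm toward the head side and is tilted a little, so I'll correct both while descending to just above the foam.

Run:
```python
from h import *
plan([.5339,.2801,.2655],toolR(162.8,90))
```

```text
shift [0.02  0.01  0.153] turn [ 0.003  0.004 -0.003] rows>= 0.4
```

>>> move_arm(increments=[[[0, 0.02, 0.01, 0.05, 0.003, 0.004, -0.003], [0, 0.02, 0.01, 0.1, 0.003, 0.004, -0.003], [0, 0.02, 0.01, 0.15, 0.003, 0.004, -0.003], [0, 0.02, 0.01, 0.15, 0.003, 0.004, -0.003], [0, 0.02, 0.01, 0.15, 0.003, 0.004, -0.003]]])

```text
time: 19.38
tool_pos: [0.5332, 0.2804, 0.2634]
ee_rot: [-3.139, -0.003, 2.843]
wrist_force: [-0.1, 0.5, -1.7]
width: 0.0256
```

```bash
cat > chk.py <<'E'
from h import *
st(); t=robot.get_obs(); R=Ro.from_euler('xyz',t['ee_rot']).as_matrix()
n=np.array([-.9553,.2957]);l=np.array([-n[1],n[0]]); M=np.array([.5283,.2818])
tip=t['tool_pos']+.19*R[:,2]; print('mid along',((tip[:2]-M)@n*1e3+5.9).round(2),'lat',((tip[:2]-M)@l*1e3).round(2),'bottom',(t['tool_pos'][2]-.2215).round(4))
plan([.5339,.2801,.2635],toolR(162.8,90))
E
python3 chk.py
```

```text
t 19.38 p [0.5332 0.2804 0.2634] z [-0.003 -0.001 -1.   ] x [-0.956  0.295  0.003] q [ 0.39   0.27   1.443  0.     1.433 -0.882] F [-0.1  0.5 -1.7] w 0.0256 grasp [0.5326 0.2802 0.0834]
mid along 1.34 lat 0.29 bottom 0.0419
shift [-0.007 -0.001 -0.001] turn [-0.001 -0.002  0.001] rows>= 0.0
```

Run:
```python
from h import *
st(); im,d=snap('wrist','w17')
cv2.imwrite('pics/z17.png',cv2.cvtColor(cv2.resize(cv2.convertScaleAbs(im,alpha=1.8,beta=10)[110:270,200:310],None,fx=5,fy=3.7,interpolation=cv2.INTER_CUBIC),cv2.COLOR_RGB2BGR))
```

```text
t 19.38 p [0.5332 0.2804 0.2634] z [-0.003 -0.001 -1.   ] x [-0.956  0.295  0.003] q [ 0.39   0.27   1.443  0.     1.433 -0.882] F [-0.1  0.5 -1.7] w 0.0256 grasp [0.5326 0.2802 0.0834]
```

View pics/z17.png

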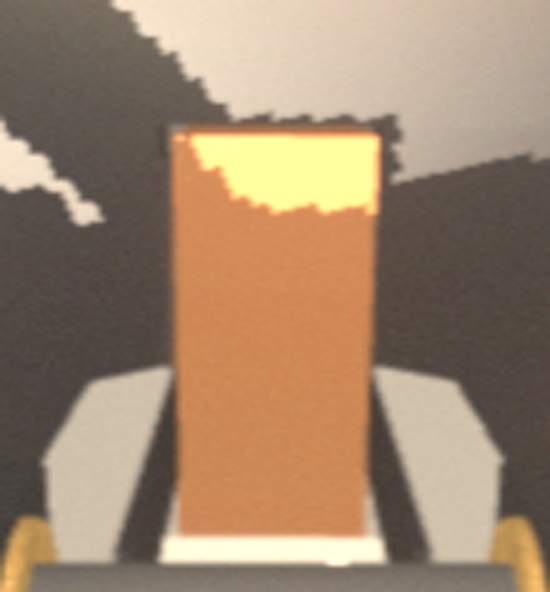

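Run:
```python
from h import *
c=load('w17'); u=lambda p:(np.array(p,float)+.5)/[5,3.7]-.5+[200,110]
n=np.array([-.9553,.2957]);l=np.array([-n[1],n[0]]); M=np.array([.5283,.2818]); zt=.0739
for nm,p,z in(('wall .04',[(170,125),(395,125)],.04),('stamp end top',[(172,134),(381,132)],zt),('shoulder',[(162,537),(386,537)],zt),('near',[(178,530),(369,530)],zt)):
    a=onplane(c,u(p),z)[:,:2]-M; print(nm,'along',(a@n*1e3).round(1),'lat',(a@l*1e3).round(1))
```

```text
wall .04 along [48.6 48.7] lat [ 15.6 -18.5]
stamp end top along [49.  49.4] lat [ 12.7 -13.7]
shoulder along [-26.1 -26. ] lat [ 15.3 -15.9]
near along [-24.7 -24.6] lat [ 13.1 -13.5]
```

Camera and pose agree that the stamp is about 1.6 mm too far toward the handle end. I'll shift it back and press in small steps.

>>> move_arm(increments=[[[0, -0.017, 0, 0, 0, -0.001, 0], [0, -0.017, 0, 0, 0, -0.001, 0], [0, -0.017, 0, 0, 0, -0.001, 0]]])

```text
time: 19.68
tool_pos: [0.5353, 0.28, 0.2645]
ee_rot: [-3.141, 0.0, 2.842]
wrist_force: [0.6, 0.5, -1.6]
width: 0.0256
```

```bash
python3 chk.py
```

```text
t 19.68 p [0.5353 0.28   0.2645] z [-0.    -0.001 -1.   ] x [-0.956  0.295 -0.   ] q [ 3.880e-01  2.720e-01  1.438e+00 -1.000e-03  1.432e+00 -8.830e-01] F [ 0.6  0.5 -1.6] w 0.0256 grasp [0.5353 0.2798 0.0845]
mid along -1.36 lat -0.13 bottom 0.043
shift [ 0.013 -0.003  0.01 ] turn [-0.001  0.     0.001] rows>= 0.0
```

>>> move_arm(increments=[[[0, 0.009, 0, 0.01, 0, 0, 0], [0, 0.009, 0, 0.02, 0, 0, 0], [0, 0.009, 0, 0.02, 0, 0, 0]]])

```text
time: 19.93
tool_pos: [0.5341, 0.2802, 0.262]
ee_rot: [-3.14, -0.001, 2.843]
wrist_force: [-0.6, 0.7, -2.7]
width: 0.0257
```

```bash
python3 chk.py
```

```text
t 19.93 p [0.5341 0.2802 0.262 ] z [-0.001 -0.001 -1.   ] x [-0.956  0.295  0.001] q [ 3.890e-01  2.720e-01  1.443e+00 -1.000e-03  1.428e+00 -8.820e-01] F [-0.6  0.7 -2.7] w 0.0257 grasp [0.5339 0.28   0.082 ]
mid along 0.02 lat 0.08 bottom 0.0405
shift [ 0.001 -0.002 -0.015] turn [-0.001 -0.     0.001] rows>= 0.0
```

>>> move_arm(increments=[[[0, 0, 0, 0.015, 0, 0, 0], [0, 0, 0, 0.03, 0, 0, 0], [0, 0, 0, 0.03, 0, 0, 0]]])

```text
time: 20.18
tool_pos: [0.5342, 0.2805, 0.2615]
ee_rot: [3.141, 0.001, 2.843]
wrist_force: [-2.6, -0.5, 5.6]
width: 0.0259
```

>>> move_arm(increments=[[[0, 0, 0, 0.015, 0, 0, 0], [0, 0, 0, 0.03, 0, 0, 0], [0, 0, 0, 0.03, 0, 0, 0]]])

```text
time: 20.43
tool_pos: [0.5343, 0.2809, 0.2612]
ee_rot: [3.139, 0.002, 2.843]
wrist_force: [-5.3, -1.8, 14.0]
width: 0.026
```

```bash
python3 chk.py
```

```text
t 20.43 p [0.5343 0.2809 0.2612] z [ 0.003  0.002 -1.   ] x [-0.956  0.294 -0.002] q [ 3.900e-01  2.720e-01  1.445e+00  1.000e-03  1.421e+00 -8.820e-01] F [-5.3 -1.8 14. ] w 0.026 grasp [0.5348 0.2812 0.0812]
mid along -0.5 lat -1.39 bottom 0.0397
shift [ 0.001 -0.009 -0.023] turn [0.002 0.001 0.001] rows>= 0.1
```

>>> move_arm(increments=[[[0, 0, 0.01, 0.02, 0, 0, 0], [0, 0, 0.01, 0.03, 0, 0, 0], [0, 0, 0.01, 0.03, 0, 0, 0]]])

```text
time: 20.68
tool_pos: [0.5347, 0.2816, 0.2607]
ee_rot: [3.139, 0.004, 2.843]
wrist_force: [-8.5, -3.5, 22.0]
width: 0.0257
```

```bash
python3 chk.py
python3 - <<'E'
from h import *
print(robot.get_obs()['wrist_torque'])
im,d=snap('wrist','w18')
cv2.imwrite('pics/z18.png',cv2.cvtColor(cv2.resize(cv2.convertScaleAbs(im,alpha=1.8,beta=10)[110:270,200:310],None,fx=5,fy=3.7,interpolation=cv2.INTER_CUBIC),cv2.COLOR_RGB2BGR))
snap('side','s18')
s=cv2.imread('pics/s18.png'); cv2.imwrite('pics/z19.png',cv2.resize(s[200:300,190:300],None,fx=5.5,fy=5.5,interpolation=cv2.INTER_CUBIC))
E
```

```text
t 20.68 p [0.5347 0.2816 0.2607] z [ 0.004  0.002 -1.   ] x [-0.956  0.295 -0.004] q [ 0.391  0.273  1.444 -0.     1.419 -0.881] F [-8.5 -3.5 22. ] w 0.0257 grasp [0.5354 0.2818 0.0807]
mid along -0.94 lat -2.16 bottom 0.0392
shift [ 0.003 -0.016 -0.028] turn [0.002 0.002 0.001] rows>= 0.1
[-0.33077469  1.59001912 -0.02097574]
```

View pics/z18.png

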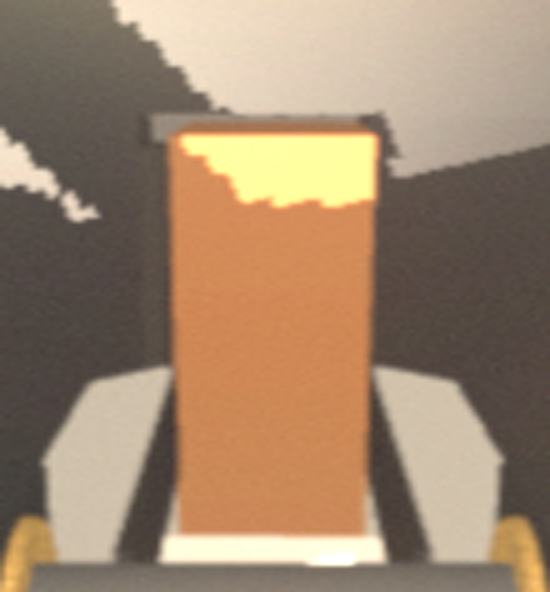

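View pics/z19.png

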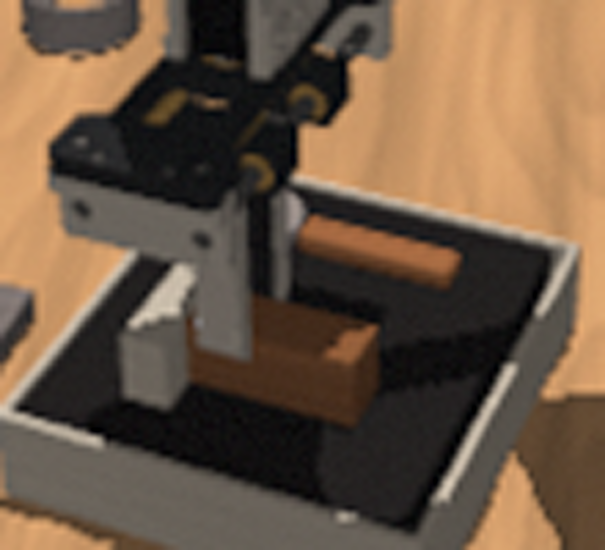

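Run:
```python
from h import *
c=load('w18'); u=lambda p:(np.array(p,float)+.5)/[5,3.7]-.5+[200,110]
n=np.array([-.9553,.2957]);l=np.array([-n[1],n[0]]); M=np.array([.5283,.2818]); zt=.0715
for nm,p,z in(('wall .04',[(150,113),(388,113)],.04),('stamp end top',[(171,134),(380,133)],zt),('shoulder',[(162,537),(386,537)],zt)):
    a=onplane(c,u(p),z)[:,:2]-M; print(nm,'along',(a@n*1e3).round(1),'lat',(a@l*1e3).round(1))
```

```text
wall .04 along [48.8 48.8] lat [ 15.7 -19.7]
stamp end top along [46.8 47. ] lat [ 10.4 -16. ]
shoulder along [-28.2 -28.2] lat [ 12.8 -18.3]
```

Sideways drift: pressing pushed the stamp about 2.5 mm toward +y, and it now rests on the foam at about 22 N. I'll lift, re-centre and press again, watching the drift.

>>> move_arm(increments=[[[0, 0, 0, -0.05, 0, 0, 0], [0, 0, -0.015, -0.1, 0, 0, 0], [0, 0, -0.015, -0.1, 0, 0, 0], [0, 0, -0.015, -0.1, 0, 0, 0]]])

```text
time: 21.12
tool_pos: [0.534, 0.2796, 0.2626]
ee_rot: [-3.14, -0.001, 2.842]
wrist_force: [0.2, 0.2, -2.5]
width: 0.0258
```

```bash
python3 chk.py
python3 - <<'E'
from h import *
im,d=snap('wrist','w19')
cv2.imwrite('pics/z20.png',cv2.cvtColor(cv2.resize(cv2.convertScaleAbs(im,alpha=1.8,beta=10)[110:270,200:310],None,fx=5,fy=3.7,interpolation=cv2.INTER_CUBIC),cv2.COLOR_RGB2BGR))
E
```

```text
t 21.12 p [0.534  0.2796 0.2626] z [-0.001 -0.001 -1.   ] x [-0.956  0.295  0.001] q [ 3.890e-01  2.710e-01  1.443e+00 -1.000e-03  1.429e+00 -8.830e-01] F [ 0.2  0.2 -2.5] w 0.0258 grasp [0.5338 0.2794 0.0826]
mid along -0.1 lat 0.7 bottom 0.0411
shift [ 0.003  0.004 -0.009] turn [-0.001 -0.     0.001] rows>= 0.0
```

View pics/z20.png

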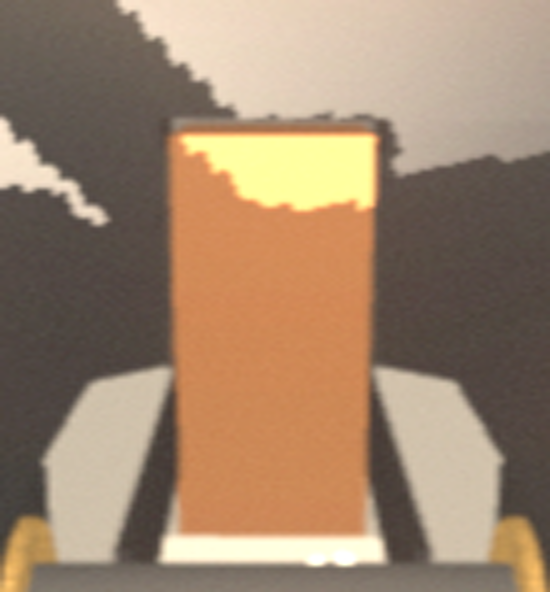

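>>> move_arm(increments=[[[0, 0, 0, 0.02, 0, 0, 0], [0, 0.002, -0.005, 0.04, 0, 0, 0], [0, 0.004, -0.01, 0.07, 0, 0, 0], [0, 0.004, -0.01, 0.07, 0, 0, 0]]])

```text
time: 21.5
tool_pos: [0.5335, 0.2788, 0.2555]
ee_rot: [-3.14, -0.0, 2.842]
wrist_force: [-0.3, 0.2, -2.4]
width: 0.0252
```

```bash
python3 chk.py
```

```text
t 21.5 p [0.5335 0.2788 0.2555] z [-0.001 -0.001 -1.   ] x [-0.956  0.295  0.   ] q [ 3.880e-01  2.740e-01  1.454e+00 -1.000e-03  1.414e+00 -8.840e-01] F [-0.3  0.2 -2.4] w 0.0252 grasp [0.5334 0.2786 0.0755]
mid along 0.11 lat 1.56 bottom 0.034
shift [-0.     0.013 -0.08 ] turn [-0.001 -0.     0.001] rows>= 0.2
```

It has dropped into the mouth: 6 mm below the foam top with no side force. I'll keep pressing.

>>> move_arm(increments=[[[0, 0, 0.004, 0.02, 0, 0, 0], [0, 0, 0.008, 0.04, 0, 0, 0], [0, 0, 0.008, 0.06, 0, 0, 0], [0, 0, 0.008, 0.06, 0, 0, 0]]])

```text
time: 21.83
tool_pos: [0.5337, 0.2794, 0.2497]
ee_rot: [-3.139, -0.0, 2.842]
wrist_force: [0.0, -0.7, -2.0]
width: 0.0254
```

```bash
python3 chk.py
```

```text
t 21.83 p [0.5337 0.2794 0.2497] z [-0.001 -0.002 -1.   ] x [-0.956  0.295  0.   ] q [ 0.389  0.28   1.459 -0.002  1.404 -0.882] F [ 0.  -0.7 -2. ] w 0.0254 grasp [0.5336 0.279  0.0697]
mid along 0.06 lat 1.12 bottom 0.0282
shift [-0.     0.007 -0.138] turn [-0.001 -0.     0.   ] rows>= 0.3
```

>>> move_arm(increments=[[[0, 0, 0.003, 0.02, 0, 0, 0], [0, 0, 0.006, 0.03, 0, 0, 0], [0, 0, 0.006, 0.04, 0, 0, 0], [0, 0, 0.006, 0.04, 0, 0, 0]]])

```text
time: 22.17
tool_pos: [0.5337, 0.28, 0.2457]
ee_rot: [-3.139, -0.001, 2.842]
wrist_force: [0.1, -2.9, -1.1]
width: 0.0254
```

```bash
python3 chk.py
python3 - <<'E'
from h import *
im,d=snap('wrist','w20')
cv2.imwrite('pics/z21.png',cv2.cvtColor(cv2.resize(cv2.convertScaleAbs(im,alpha=1.8,beta=10)[110:270,200:310],None,fx=5,fy=3.7,interpolation=cv2.INTER_CUBIC),cv2.COLOR_RGB2BGR))
snap('side','s20')
s=cv2.imread('pics/s20.png'); cv2.imwrite('pics/z22.png',cv2.resize(s[200:300,190:300],None,fx=5.5,fy=5.5,interpolation=cv2.INTER_CUBIC))
E
```

```text
t 22.17 p [0.5337 0.28   0.2457] z [-0.001 -0.002 -1.   ] x [-0.956  0.295  0.001] q [ 0.389  0.284  1.462 -0.002  1.397 -0.882] F [ 0.1 -2.9 -1.1] w 0.0254 grasp [0.5335 0.2796 0.0657]
mid along 0.3 lat 0.63 bottom 0.0242
shift [-0.001  0.001 -0.178] turn [-0.002 -0.     0.001] rows>= 0.4
```

View pics/z21.png

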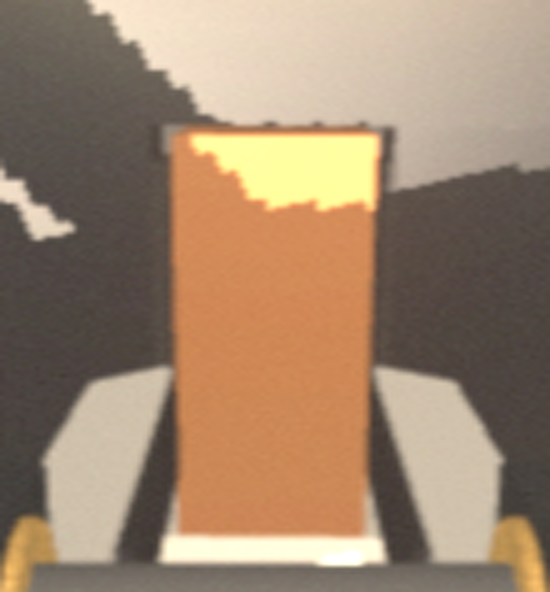

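View pics/z22.png

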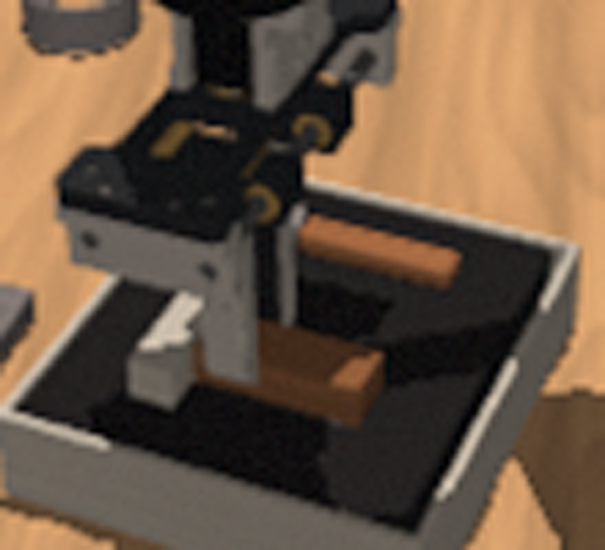

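The side view shows the stamp sunk into the foam and square to it. I'll finish the press.

>>> move_arm(increments=[[[0, 0, 0.003, 0.02, 0, 0, 0], [0, 0, 0.005, 0.04, 0, 0, 0], [0, 0, 0.005, 0.05, 0, 0, 0], [0, 0, 0.005, 0.05, 0, 0, 0]]])

```text
time: 22.6
tool_pos: [0.5337, 0.2805, 0.2415]
ee_rot: [-3.139, -0.001, 2.842]
wrist_force: [-2.7, -4.3, 4.7]
width: 0.0254
```

```bash
python3 chk.py
```

```text
t 22.6 p [0.5337 0.2805 0.2415] z [-0.001 -0.002 -1.   ] x [-0.956  0.295  0.001] q [ 3.900e-01  2.880e-01  1.466e+00 -1.000e-03  1.390e+00 -8.810e-01] F [-2.7 -4.3  4.7] w 0.0254 grasp [0.5335 0.2801 0.0615]
mid along 0.48 lat 0.12 bottom 0.02
shift [-0.003 -0.004 -0.22 ] turn [-0.002 -0.     0.001] rows>= 0.5
```

>>> move_arm(increments=[[[0, 0, 0.003, 0.02, 0, 0, 0], [0, 0, 0.003, 0.04, 0, 0, 0], [0, 0, 0.003, 0.04, 0, 0, 0]]])

```text
time: 22.85
tool_pos: [0.5337, 0.2807, 0.2412]
ee_rot: [-3.139, 0.0, 2.843]
wrist_force: [-8.2, -7.2, 16.9]
width: 0.026
```

```bash
python3 chk.py
```

```text
t 22.85 p [0.5337 0.2807 0.2412] z [-0.    -0.002 -1.   ] x [-0.956  0.294 -0.   ] q [ 0.391  0.288  1.466 -0.002  1.388 -0.881] F [-8.2 -7.2 16.9] w 0.026 grasp [0.5337 0.2803 0.0612]
mid along 0.34 lat -0.13 bottom 0.0197
shift [-0.004 -0.006 -0.223] turn [-0.002  0.     0.001] rows>= 0.5
```

The stamp is hard on the floor: 12 N more force gave only 0.3 mm. I'll add a touch more, unload, then open.

>>> move_arm(increments=[[[0, 0, 0, 0.02, 0, 0, 0], [0, 0, 0, 0.02, 0, 0, 0], [0, 0, 0, 0, 0, 0, 0], [0, 0, 0, -0.03, 0, 0, 0], [0, 0, 0, -0.05, 0, 0, 0], [0, 0, 0, -0.05, 0, 0, 0]]])

```text
time: 23.35
tool_pos: [0.5339, 0.2807, 0.2416]
ee_rot: [-3.139, -0.001, 2.842]
wrist_force: [-0.1, -4.9, 0.2]
width: 0.0255
```

```bash
python3 chk.py
```

```text
t 23.35 p [0.5339 0.2807 0.2416] z [-0.001 -0.002 -1.   ] x [-0.956  0.295  0.001] q [ 0.39   0.289  1.465 -0.002  1.39  -0.881] F [-0.1 -4.9  0.2] w 0.0255 grasp [0.5336 0.2803 0.0616]
mid along 0.36 lat -0.09 bottom 0.0201
shift [-0.002 -0.006 -0.219] turn [-0.002 -0.     0.001] rows>= 0.5
```

Unloaded. Opening a little, then rising straight up.

>>> move_arm(increments=[[[0.32, 0, 0, -0.01, 0, 0, 0], [0.38, 0, 0, -0.01, 0, 0, 0], [0.45, 0, 0, -0.01, 0, 0, 0], [0.45, 0, 0, -0.01, 0, 0, 0], [0.45, 0, 0, -0.05, 0, 0, 0], [0.45, 0, 0, -0.3, 0, 0, 0], [0.45, 0, 0, -0.7, 0, 0, 0], [0.45, 0, 0, -0.8, 0, 0, 0]]])

```text
time: 24.02
tool_pos: [0.535, 0.2819, 0.3292]
ee_rot: [3.135, 0.008, 2.843]
wrist_force: [1.3, 1.7, 0.5]
width: 0.0423
```

Run:
```python
from h import *
st(); snap('side','s22')
s=cv2.imread('pics/s22.png'); cv2.imwrite('pics/z23.png',cv2.resize(s[200:300,190:300],None,fx=5.5,fy=5.5,interpolation=cv2.INTER_CUBIC))
snap('wrist','w22')
```

```text
t 24.02 p [0.535  0.2819 0.3292] z [ 0.009  0.004 -1.   ] x [-0.956  0.294 -0.008] q [ 0.391  0.23   1.357 -0.     1.544 -0.881] F [1.3 1.7 0.5] w 0.0423 grasp [0.5367 0.2825 0.1492]
```

View pics/z23.png

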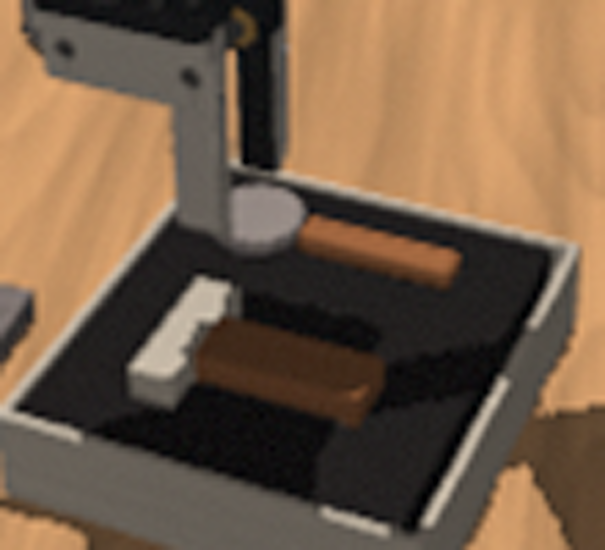

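View pics/w22.png

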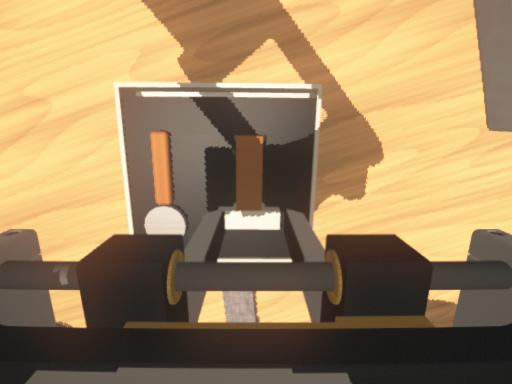

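The stamp is in the cutout and released. I'll check heights from the depth maps, comparing head, handle and the surrounding foam.

Run:
```python
from h import *
def H(c,u0,v0,w=2):
    uv=[(u,v) for u in range(u0-w,u0+w+1) for v in range(v0-w,v0+w+1)]
    uv=[p for p in uv if c['d'][p[1],p[0]]>0]; q=depthpts(c,uv); return np.median(q,0).round(4),q[:,2].std().round(4)
c=load('w22')
for n,p in dict(hend=(249,145),hmid=(249,170),hsho=(249,200),headL=(230,220),headR=(275,220),headC=(250,222),foam=(290,150),foam2=(225,130)).items(): print('w',n,H(c,*p,1))
c=load('s22'); f=lambda x,y:(int(x/5.5+190),int(y/5.5+200))
for n,p in dict(hend=f(340,375),hmid=f(290,350),hsho=f(235,340),head1=f(155,355),head2=f(215,290),foam=f(450,400),foam2=f(130,430)).items(): print('s',n,H(c,*p,1))
```

```text
w hend (array([0.4908, 0.2931, 0.0523]), np.float64(0.0009))
w hmid (array([0.514 , 0.2859, 0.052 ]), np.float64(0.0006))
w hsho (array([0.5432, 0.2767, 0.0521]), np.float64(0.0005))
w headL (array([0.5579, 0.2517, 0.0517]), np.float64(0.0007))
w headR (array([0.572 , 0.2959, 0.0515]), np.float64(0.0006))
w headC (array([0.5664, 0.2706, 0.0517]), np.float64(0.0006))
w foam (array([0.5087, 0.331 , 0.0394]), np.float64(0.0005))
w foam2 (array([0.4705, 0.2742, 0.0397]), np.float64(0.0007))
s hend (array([0.4944, 0.2967, 0.0537]), np.float64(0.001))
s hmid (array([0.5167, 0.2811, 0.0531]), np.float64(0.0008))
s hsho (array([0.5407, 0.2771, 0.053 ]), np.float64(0.0011))
s head1 (array([0.5711, 0.2894, 0.0529]), np.float64(0.0012))
s head2 (array([0.5521, 0.2447, 0.0526]), np.float64(0.0006))
s foam (array([0.4495, 0.2924, 0.0405]), np.float64(0.001))
s foam2 (array([0.5773, 0.3228, 0.0401]), np.float64(0.0009))
```

The top of the stamp is 12–13 mm above the foam at the head, shoulder and handle end, so it is level and fully home. Handing in.

Run:
```python
from h import *
snap('top','t22'); print(robot.close_job())
```

```text
the job is handed in; nothing more can be done
None
```

View pics/t22.png

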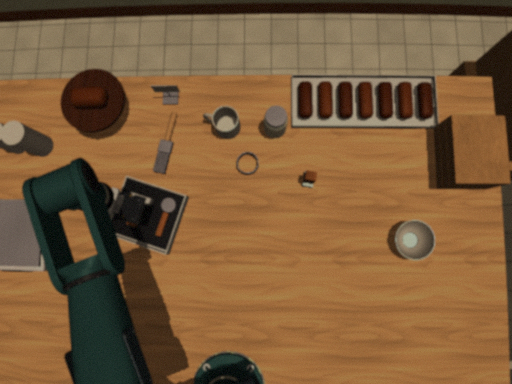

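The wide stamp is pressed fully home in the cutout and released. I handed the job in at about 24 s of the 67 s allowed; no verdict was reported.

- **Laying down:** I gripped the handle with a near-horizontal tool, turned the stamp a quarter turn while carrying it, and laid it flat on the free counter. I opened the gripper, backed off and saw it lying flat.
- **First press:** It stalled on the foam at about 22–24 N because the stamp had drifted about 2.5 mm sideways. I lifted it, re-centred it and pressed again.
- **Second press:** It went down and stopped hard on the floor at about 19 N. A slightly deeper final push was not read at its peak.
- **Last checks:** Depth from the wrist and side cameras put the stamp's top 12–13 mm above the foam at the handle end, shoulder and head (12 mm expected), so it is level. By wrist pose its middle is within about 0.5 mm of the cutout's middle as the wrist camera measured it.
- **Disagreement:** A rough reading from the top camera put the case about 4–5 mm away from the wrist camera's reading. I used the wrist camera, and the fit confirmed it.
- **Other items:** The small stamp, mug, jar, cutter, brush and bowl look unmoved in the last top view. The arm hides the tin there, but it never went near it.

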